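Put the balance check set back into its cases

ROBOT

A 6-joint arm with a two-finger parallel gripper is mounted at the origin on a cart in front of the work surface, level with it; the furniture and walls round the work are solid. World frame = base frame: x ahead of the robot, y to its left, z up, the work surface at z = 0. Lengths are in m, angles in rad, forces in N, time in s.
With the tool pointing down it reaches from about 0.425 to 0.95 m from the base axis. Payload 3.5 kg.
Tool frame: the origin (TCP) lies midway between the tips of the shut fingers; the grasp point (between the pads) lies 19 mm behind it; z points along the fingers, y is the line along which they close (so a half turn about z gives the same grasp; the last joint's range is limited). The gripper opens to 85 mm and grips with 20 to 120 N. Pads are 22 mm wide; open, the fingers measure 114 mm over their backs; the gripper's body (76 mm by 85 mm) begins 54 mm behind the grasp point. The pads swing forward as they close: fully open they stand 13 mm farther back than shut.
Start: joints at [1.057, 0.286, 1.577, -0, 1.279, -0.15], TCP at [0.24, 0.631, 0.2] pointing down, gripper open.
Joint ranges: [-2.77, 2.77], [-0.9, 2.22], [0.21, 2.48], [-1.53, 4.67], [0.24, 2.81], [-2.84, 2.84]. Speed limits (rad/s): [2.79, 2.79, 3.14, 3.14, 3.14, 3.14].

INTERFACE

Orientations are given as a unit quaternion [x, y, z, w].
In Python, from plant import ctrl gives the robot as it stands.
- The arm moves only by the tool send_rows, never from a script. Its argument "series" is a list that holds one entry, the list of rows, each a list of 7 numbers: the shift along the tool's x, y, z in cm, then the turn, a rotation vector about the tool's x, y, z in rad, then the opening, from -1 (shut) to 1 (fully open). In form: [[[x, y, z, rx, ry, rz, jaw], ...]]. A call has 1 to 10 rows; each row shifts and turns the commanded pose from where the row before left it, along the tool's axes as they then stand; what a row does not reach is not made up. A row lasts 1/8 s, in which the tool goes at most 62.5 mm and 10.7 degrees, less where a joint would pass 70% of its speed; a pose out of reach is approached as far as the arm can. A call is refused whole if a number of a shift passes 6.25 or a number of a turn 0.188, either way. A call with a gripper value outside its range is refused whole. The fingers move at their own pace and stop on an object; "force" is the grip in N (left out, the last holds). Time passes only in rows, so rows that do not move let the fingers close. It gives the time, the measured TCP pose, the force, the opening and the grip force at its end, in the units of the state.
- ctrl.get_state(): the state, without advancing time (a new reading comes with each control period).
- ctrl.read_camera(name): name is "side" or "top" or "wrist"; returns a dict with "img" (400x640x3 uint8, red, green, blue), "fx", "fy", "cx", "cy" (pixels), "k1" (the pictures are not rectified: a ray, as slopes to the right and down, at radius r is drawn at 1 + k1 r^2 times it, then the intrinsics apply), "R" (3x3) and "t" (3): a world point X has camera coordinates R X + t; the wrist camera has in their place "hand_eye" (4x4, takes a point from camera to tool coordinates, whose origin is the TCP and whose axes are the flange's). Camera axes: x right, y down, z forward; pixel columns grow to the right and rows downward; lengths in m; the calibration is good to about 2 mm. A picture is of the moment at which its call begins: read the wrist's pose just before it. There is no depth.
- ctrl.sign_off(): hands the job in; it is judged then, once.
The state is a dict: "time": time; "qpos": joint angles; "dq": joint speeds; "joint_efforts": joint torques, N m; "eef_pos": TCP position; "tcp_rot": TCP orientation; "contact_force": force on the tool from outside, world axes, zero at the start; "wrist_torque": the same for the moment, N m; "opening": opening from 0.0 (shut) to 1.0 (fully open); "finger_force": force on a finger pad.
Only numpy, scipy, OpenCV 4.12 (cv2) and the standard library are available. Lean on these libraries where they do the work, as an engineer would, in place of code of your own. Each camera call takes 0.05 s, during which the arm holds its last target. There are 200 camera calls.

TASK

The balance check is done: put the set away. Stand each of the three steel check weights upright in the well of its own wooden case (largest weight in the largest case, middle in middle, smallest in smallest), lowering it to the bottom rather than dropping it, and lay the forceps flat in the trough of their long tray. Do not knock a weight over, and leave the two glass weighing bottles where they stand.

Things in the scene. Friction and masses are not known exactly. Their poses are not given: they have to be found in the camera images.
- weight_500: the largest of three polished steel knob-headed check weights, 500 g, standing upright: cylinder body 38 mm in diameter and 48 mm high, above it a thin neck and a round knob 22 mm in diameter from 54 to 70 mm (total height 70 mm). Origin: centre of its underside, z up. Lift it by the knob with the fingertips ending just above the body's top.
- weight_200: the middle of three polished steel knob-headed check weights, 200 g, standing upright: cylinder body 28 mm in diameter and 34 mm high, above it a thin neck and a round knob 16 mm in diameter from 39 to 52 mm (total height 52 mm). Origin: centre of its underside, z up. Lift it by the knob with the fingertips ending just above the body's top.
- weight_50: the smallest of three polished steel knob-headed check weights, 50 g, standing upright: cylinder body 18 mm in diameter and 20 mm high, above it a thin neck and a round knob 11 mm in diameter from 24 to 34 mm (total height 34 mm). Origin: centre of its underside, z up. Lift it by the knob with the fingertips ending just above the body's top.
- case_500: the largest of three fixed open wooden cases: square box 72 x 72 mm, 46 mm high, 5 mm walls, grey insert 2 mm below the rim with one round well 47 mm in diameter for the 500 g weight, dark well floor 8 mm above the bench. Origin: centre of the underside, on the well's axis, z up. Its lid, an equal-sized tray, is folded flat behind it, 75 mm along the case's +x: not a place for the weight.
- case_200: the middle of three fixed open wooden cases: square box 60 x 60 mm, 36 mm high, 5 mm walls, grey insert 2 mm below the rim with one round well 37 mm in diameter for the 200 g weight, dark well floor 8 mm above the bench. Origin: centre of the underside, on the well's axis, z up. Its lid, an equal-sized tray, is folded flat behind it, 63 mm along the case's +x: not a place for the weight.
- case_50: the smallest of three fixed open wooden cases: square box 48 x 48 mm, 26 mm high, 5 mm walls, grey insert 2 mm below the rim with one round well 27 mm in diameter for the 50 g weight, dark well floor 8 mm above the bench. Origin: centre of the underside, on the well's axis, z up. Its lid, an equal-sized tray, is folded flat behind it, 51 mm along the case's +x: not a place for the weight.
- forceps: steel weight forceps (tweezers) lying flat on the bench, 157 mm long along their own y, 15 mm wide along x, 9 mm high. Origin: middle of the underside, z up. Grasp them across x at the middle.
- forceps_tray: long wooden forceps tray, fixed, 52 mm wide along its x, 196 mm long along its y, walls 16 mm high. Trough along y: 28 mm wide, 178 mm long, grey floor 6 mm above the bench. Side walls cut away over the middle 70 mm, so fingers holding the forceps at the middle can go down. Origin: centre of the underside, z up. The forceps may lie in it either way round.
- weighing_bottle0: low clear-glass weighing bottle with a lid knob, 42 mm in diameter, 44 mm high, loose, standing among the weights; to be left where it is. Origin: centre of its underside, z up.
- weighing_bottle1: low clear-glass weighing bottle with a lid knob, 48 mm in diameter, 44 mm high, loose, standing among the weights; to be left where it is. Origin: centre of its underside, z up.
Not all that is in view belongs to the job. What is shaped like the weighing_bottle0 but blue or pink is not meant.

How it is judged:
At the end, for the whole second after the job is handed in: Each weight upright (0.1 rad) on the floor of its own case's well (8 mm from the axis, 3 mm in height); forceps on the trough's floor (10 mm across, 15 mm along, 4 mm in height, 0.15 rad); all at rest; both weighing bottles upright within 2 cm of where they stood (horizontal distance between weight_500 and case_500 below 0.008 m and z of weight_500 in the frame of case_500 below 0.011 m and angle between each of weight_500, weight_200, weight_50, weighing_bottle0, weighing_bottle1's own z axis and vertical below 0.1 rad and linear speed of each of weight_500, weight_200, weight_50, forceps below 0.02 m/s and horizontal distance between weight_200 and case_200 below 0.008 m and z of weight_200 in the frame of case_200 below 0.011 m and horizontal distance between weight_50 and case_50 below 0.008 m and z of weight_50 in the frame of case_50 below 0.011 m and x of forceps in the frame of forceps_tray between -0.01 and 0.01 m and y of forceps in the frame of forceps_tray between -0.015 and 0.015 m and z of forceps in the frame of forceps_tray below 0.01 m and angle between the y axis of forceps and the y axis of forceps_tray, either way round below 0.15 rad and distance of each of weighing_bottle0, weighing_bottle1 from where it was at the start of the episode below 0.02 m); the robot touches nothing.
It fails at once if a weight is dropped: it falls free of the fingers by about 2 cm or more ((linear speed of weight_500 above 0.6 m/s and contact force between weight_500 and the fingers below 0.05 N) or (linear speed of weight_200 above 0.6 m/s and contact force between weight_200 and the fingers below 0.05 N) or (linear speed of weight_50 above 0.6 m/s and contact force between weight_50 and the fingers below 0.05 N)).
It fails at once if a weight is knocked over (angle between any of weight_500, weight_200, weight_50's own z axis and vertical above 0.7 rad).
It fails at once if a weighing bottle is pushed more than 3 cm away or tipped over (distance of any of weighing_bottle0, weighing_bottle1 from where it was at the start of the episode above 0.03 m or angle between any of weighing_bottle0, weighing_bottle1's own z axis and vertical above 0.4 rad).
It also fails if it takes over 96 s, if anything falls off the work surface, if the arm or the gripper's body presses on something with over 40 N, if the wrist force passes 120 N, or if a joint passes its speed limit or range.

## Working session

There is one attempt and no reset: what is moved stays moved. The work goes in short steps, Python scripts to look and compute and a tool call to move; the robot and the scene stay as the last step left them, time stands still between calls to the robot, and variables do not carry over. Pictures are saved under pics/ and viewed, at most 14 in all, crops included, and the job is handed in when it is done.

Besides the shell and the picture viewer there is one more tool, called after "Call:" as name(argument=value, ...) on one line, values as JSON. send_rows: Moves the arm, as the interface text tells. Its arguments: {"type":"object","properties":{"series":{"type":"array"},"force":{"type":"number"}},"required":["series"]}

```bash
mkdir -p pics; ls
python3 - <<'E'
from plant import ctrl
import cv2,pickle
s=ctrl.get_state(); print(s)
d={}
for n in ("top","side","wrist"):
    c=ctrl.read_camera(n); d[n]=c
    cv2.imwrite(f"pics/{n}0.png",c["img"][:,:,::-1])
    print(n,{k:v for k,v in c.items() if k!="img"})
pickle.dump((s,d),open("s0.pkl","wb"))
E
```

```text
pics
{'time': 0.0, 'qpos': array([ 1.05697975e+00,  2.87145576e-01,  1.57817689e+00, -2.91246547e-05,
        1.27861701e+00, -1.50000823e-01]), 'dq': array([ 6.25401543e-04, -1.66139886e-03, -1.77777672e-04,  1.21815818e-05,
       -3.34502539e-04,  2.50046944e-03]), 'joint_efforts': array([-2.22393021e-03, -4.05999398e+01, -2.92616522e+01, -2.80541399e-04,
        5.84374677e-03,  7.19847606e-06]), 'eef_pos': array([0.2398084 , 0.63017785, 0.19816073]), 'tcp_rot': array([ 1.80902035e-01,  9.83500420e-01, -1.11391333e-03, -3.69175173e-04]), 'contact_force': array([-0.37063528, -0.51924987, -0.13972089]), 'wrist_torque': array([-0.00579835, -0.01850556, -0.00655075]), 'finger_force': 0.0, 'opening': 1.0016250146303247}
top {'fx': 367.28038386119334, 'fy': 367.28038386119334, 'cx': 327.1473345116887, 'cy': 202.1513653448122, 'k1': 0.01976811343180382, 'R': array([[-0.06265382, -0.99803314,  0.0020877 ],
       [-0.97278099,  0.0606007 , -0.22366203],
       [ 0.2230956 , -0.01604415, -0.97466453]]), 't': array([0.07101107, 0.49792562, 0.86098625])}
side {'fx': 371.30063127581246, 'fy': 371.30063127581246, 'cx': 319.371934057823, 'cy': 204.80249718043552, 'k1': 0.00021872272738417166, 'R': array([[ 0.80903053, -0.58765174, -0.01162014],
       [-0.22350804, -0.2893024 , -0.93077832],
       [ 0.54361177,  0.75562527, -0.36539936]]), 't': array([-0.35095704,  0.15712588,  0.89996873])}
wrist {'fx': 349.6750348904023, 'fy': 349.6750348904023, 'cx': 316.3008854945681, 'cy': 207.62783331622006, 'k1': -0.0485329181097998, 'hand_eye': array([[-1.02164773e-03, -9.51098468e-01, -3.08886161e-01,
         7.93641009e-02],
       [ 9.99999177e-01, -7.31966887e-04, -1.05370309e-03,
        -2.64594278e-04],
       [ 7.76080954e-04, -3.08886984e-01,  9.51098433e-01,
        -1.73814940e-01],
       [ 0.00000000e+00,  0.00000000e+00,  0.00000000e+00,
         1.00000000e+00]])}
```

View pics/top0.png

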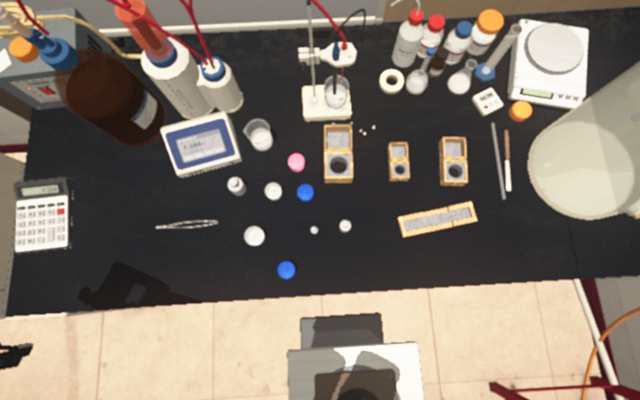

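View pics/side0.png

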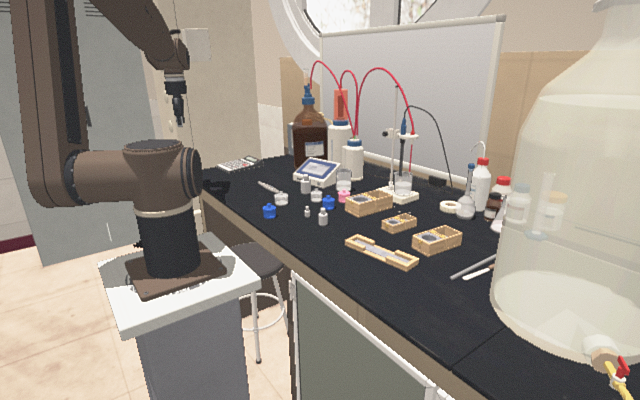

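The top view shows the weights at about (236,186) 500 g, (345,226) 200 g and (314,230) 50 g. The bottles are at (273,190) and (254,235) and the forceps at (187,224). The wells are at (338,167), (453,172) and (399,172), and the tray is at (438,219). The side view agrees. Next I'll refine and get world coordinates.

```bash
cat > h.py <<'E'
import numpy as np,cv2,pickle
from scipy.spatial.transform import Rotation as Rt
def K(c): return np.array([[c["fx"],0,c["cx"]],[0,c["fy"],c["cy"]],[0,0,1.]])
def pose(c,s=None):
    "camera->world R, origin"
    if "hand_eye" in c:
        T=np.eye(4);T[:3,:3]=Rt.from_quat(s["tcp_rot"]).as_matrix();T[:3,3]=s["eef_pos"]
        T=T@c["hand_eye"]; return T[:3,:3],T[:3,3]
    return c["R"].T,-c["R"].T@c["t"]
def dist(c): return np.array([c["k1"],0,0,0.])
def cast(c,uv,z,s=None):
    R,o=pose(c,s)
    p=cv2.undistortPoints(np.array(uv,float).reshape(-1,1,2),K(c),dist(c)).reshape(-1,2)
    d=np.c_[p,np.ones(len(p))]@R.T
    return o+d*((z-o[2])/d[:,2])[:,None]
def proj(c,X,s=None):
    R,o=pose(c,s)
    x=(np.array(X,float).reshape(-1,3)-o)@R; 
    return cv2.projectPoints(x,np.zeros(3),np.zeros(3),K(c),dist(c))[0].reshape(-1,2)
E
python3 - <<'E'
from h import *
s,d=pickle.load(open("s0.pkl","rb")); c=d["top"]
P=dict(w500=(236,184,.06),w200=(345,225,.045),w50=(314,230,.03),b0=(273,190,.03),b1=(254,235,.03),fc=(187,224,.005),c500=(338,167,.008),c50=(399,174,.008),c200=(453,174,.008),tray=(438,219,.006),blue=(287,270,.03),blue2=(305,191,.03),pink=(296,161,.03))
X={}
for k,v in P.items():
    X[k]=cast(c,v[:2],v[2])[0]; print(k,X[k].round(3),np.hypot(*X[k][:2]).round(3),'side',proj(d["side"],X[k])[0].round(0))
im=c["img"][120:280,150:490,::-1]; cv2.imwrite("pics/topc.png",cv2.resize(im,(800,376),interpolation=cv2.INTER_CUBIC))
E
```

```text
w500 [0.561 0.265 0.06 ] 0.621 side [305. 178.]
w200 [ 0.443 -0.001  0.045] 0.443 side [322. 210.]
w50 [0.437 0.077 0.03 ] 0.444 side [306. 208.]
b0 [0.548 0.177 0.03 ] 0.576 side [316. 192.]
b1 [0.434 0.228 0.03 ] 0.491 side [281. 195.]
fc [0.478 0.406 0.005] 0.627 side [268. 187.]
c500 [0.608 0.004 0.008] 0.608 side [361. 209.]
c50 [ 0.578 -0.158  0.008] 0.599 side [390. 227.]
c200 [ 0.569 -0.302  0.008] 0.644 side [428. 247.]
tray [ 0.45  -0.247  0.006] 0.513 side [381. 252.]
blue [0.342 0.149 0.03 ] 0.373 side [269. 208.]
blue2 [0.541 0.095 0.03 ] 0.549 side [328. 199.]
pink [0.624 0.114 0.03 ] 0.634 side [344. 193.]
```

View pics/topc.png

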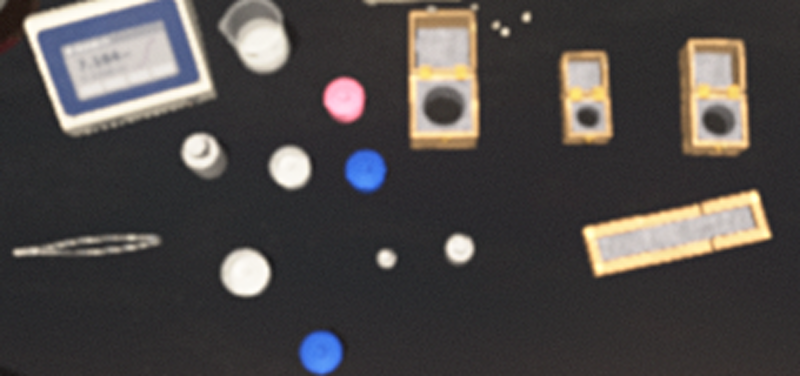

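View pics/wrist0.png

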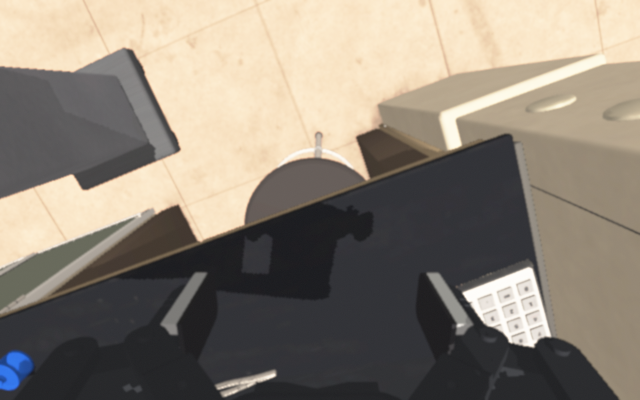

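The crop confirms the layout. It also shows pale grey 200 g and 50 g knobs at (459,247) and (386,258) in crop pixels, and the forceps running roughly along world y. The wrist camera looks outward from the robot side, and the jaws are at the bottom of its frame. Next: square up the tool and survey from above.

Call:
send_rows(series=[[[0,0,0,0,0,-0.184,1],[0,0,0,0,0,-0.184,1],[-4,-5,0,0,0,0,1],[-4,-5,0,0,0,0,1],[-4,-5,0,0,0,0,1],[-4,-5,0,0,0,0,1],[-4,-5,0,0,0,0,1],[-4,-5,0,0,0,0,1],[-4,-5,0,0,0,0,1],[-3,-5,0,0,0,0,1]]])

```text
time: 1.4
eef_pos: [0.5462, 0.2386, 0.1993]
tcp_rot: [-0.002, 1.0, 0.0, -0.0]
contact_force: [0.6, -0.2, -0.4]
opening: 1.0
finger_force: 0.0
```

Run:
```python
from plant import ctrl
import cv2,pickle
ctrl.read_camera("wrist");ctrl.read_camera("wrist")
s=ctrl.get_state(); c=ctrl.read_camera("wrist"); print(s["time"],s["eef_pos"],s["tcp_rot"],s["dq"].round(3))
pickle.dump((s,c),open("s1.pkl","wb"));cv2.imwrite("pics/w1.png",c["img"][:,:,::-1])
```

```text
1.5 [0.54762237 0.23575788 0.19914511] [ 1.14059721e-03  9.99998978e-01 -8.41003311e-04  1.89391362e-04] [ 0.078 -0.013  0.017  0.058  0.016  0.046]
```

View pics/w1.png

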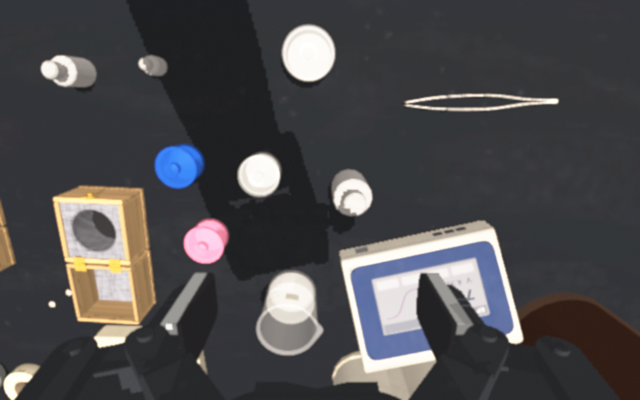

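Call:
send_rows(series=[[[0,-5,0,0,0,0,1],[0,-5,0,0,0,0,1],[0,-5,0,0,0,0,1],[0,-5,0,0,0,0,1],[0,-5,0,0,0,0,1],[0,-5,0,0,0,0,1],[0,-5,0,0,0,0,1],[0,-5,0,0,0,0,1],[0,0,0,0,0,0,1],[0,0,0,0,0,0,1]]])

```text
time: 2.8
eef_pos: [0.5467, -0.1581, 0.1992]
tcp_rot: [-0.003, 1.0, 0.001, -0.0]
contact_force: [-0.0, 0.1, -0.6]
opening: 1.001
finger_force: 0.0
```

Run:
```python
from plant import ctrl
import cv2,pickle
s=ctrl.get_state(); c=ctrl.read_camera("wrist"); print(s["time"],s["eef_pos"],s["tcp_rot"],s["dq"].round(3))
pickle.dump((s,c),open("s2.pkl","wb"));cv2.imwrite("pics/w2.png",c["img"][:,:,::-1])
```

```text
2.8 [ 0.54669438 -0.15807747  0.19915922] [-2.55909332e-03  9.99996526e-01  5.48927384e-04 -3.12654759e-04] [ 0.021 -0.007  0.003 -0.003 -0.001 -0.004]
```

View pics/w2.png

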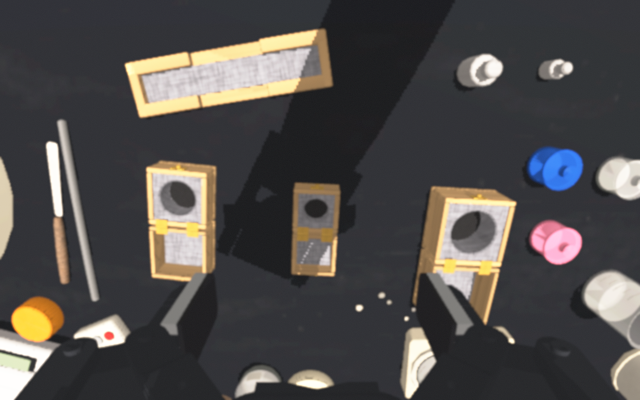

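w1 shows the knobs at about (50,69), (146,65) and (355,202), and the forceps from (405,104) to (557,101). The 500 well is at (95,230). w2 shows wells at (179,197), (316,208) and (473,232). The tray is centred near (232,73), and the 200 g and 50 g knobs are at (493,68) and (565,67). Next I'll measure with masks, plus one zoom composite for the knobs.

Run:
```python
from h import *
V={i:pickle.load(open(f"s{i}.pkl","rb")) for i in (1,2)}
def crop(i,u,v,r=24): return cv2.resize(V[i][1]["img"][max(v-r,0):v+r,max(u-r,0):u+r,::-1],(264,264),interpolation=cv2.INTER_CUBIC)
g=[crop(1,66,70),crop(1,152,66),crop(1,352,192),crop(2,480,70),crop(2,556,69),crop(2,316,208)]
cv2.imwrite("pics/z.png",np.vstack([np.hstack(g[:3]),np.hstack(g[3:])]))
def well(i,u,v,r,z,name):
    s,c=V[i]; gr=cv2.cvtColor(c["img"],cv2.COLOR_RGB2GRAY)[v-r:v+r,u-r:u+r]
    t,m=cv2.threshold(gr,0,255,cv2.THRESH_BINARY_INV+cv2.THRESH_OTSU)
    n,l,st,ce=cv2.connectedComponentsWithStats(m); k=l[r,r] or 1+np.argmax(st[1:,4])
    ct=max(cv2.findContours((l==k).astype(np.uint8),0,1)[0],key=cv2.contourArea)
    P=cast(c,cv2.convexHull(ct).reshape(-1,2)+[u-r,v-r],z,s)[:,:2]
    (a,b),rad=cv2.minEnclosingCircle(P.astype(np.float32)*1000)
    e=P.min(0),P.max(0)
    print(name,"thr",t,"mid",((e[0]+e[1])/2).round(4),"ext",(e[1]-e[0]).round(4),"circ",round(a/1e3,4),round(b/1e3,4),round(rad*2,1))
well(1,95,230,26,.044,"c500 v1");well(2,473,232,27,.044,"c500 v2");well(2,179,197,21,.034,"c200");well(2,316,208,15,.024,"c50")
def rect(i,box,z,name,m):
    s,c=V[i]; x0,y0,x1,y1=box; m=m(c["img"][y0:y1,x0:x1].astype(int)).astype(np.uint8)
    ct=np.vstack([k for k in cv2.findContours(m,0,1)[0] if len(k)>8]).reshape(-1,2)+[x0,y0]
    P=cast(c,ct,z,s)[:,:2]; r=cv2.minAreaRect((P*1000).astype(np.float32)); print(name,r)
    b=cv2.boxPoints(r); e=[b[1]-b[0],b[2]-b[1]]; e=max(e,key=np.linalg.norm); print("  yaw of long axis deg",np.degrees(np.arctan2(e[1],e[0]))%180)
rect(1,(390,85,575,120),.004,"forceps",lambda a:a.sum(2)>330)
rect(2,(115,20,340,125),.016,"tray",lambda a:(a[:,:,0]-a[:,:,2])>45)
for n,u,v,r in (("b1",308,53,40),("b0",260,174,32)):
    s,c=V[1]; m=(c["img"][v-r:v+r,u-r:u+r].min(2)>110).astype(np.uint8)
    ct=max(cv2.findContours(m,0,1)[0],key=cv2.contourArea).reshape(-1,2)+[u-r,v-r]
    P=cast(c,ct,.03,s)[:,:2]; print(n,P.mean(0).round(3),np.ptp(P,axis=0))
```

```text
c500 v1 thr 156.0 mid [0.5991 0.0044] ext [0.0445 0.0461] circ 0.5991 0.0042 47.1
c500 v2 thr 147.0 mid [0.5994 0.0018] ext [0.0451 0.0458] circ 0.5996 0.0019 46.8
c200 thr 146.0 mid [ 0.5671 -0.2995] ext [0.035  0.0361] circ 0.5675 -0.2998 37.1
c50 thr 73.0 mid [ 0.5809 -0.1591] ext [0.0199 0.0241] circ 0.5804 -0.1591 24.3
forceps ((474.2323913574219, 405.464599609375), (16.83646011352539, 160.37933349609375), 0.5922990441322327)
  yaw of long axis deg 90.5923
tray ((447.7919616699219, -244.23611450195312), (53.78068542480469, 196.41946411132812), 8.693442344665527)
  yaw of long axis deg 98.69344
b1 [0.431 0.228] [0.04857207 0.04836679]
b0 [0.545 0.178] [0.04404887 0.04283057]
```

View pics/z.png

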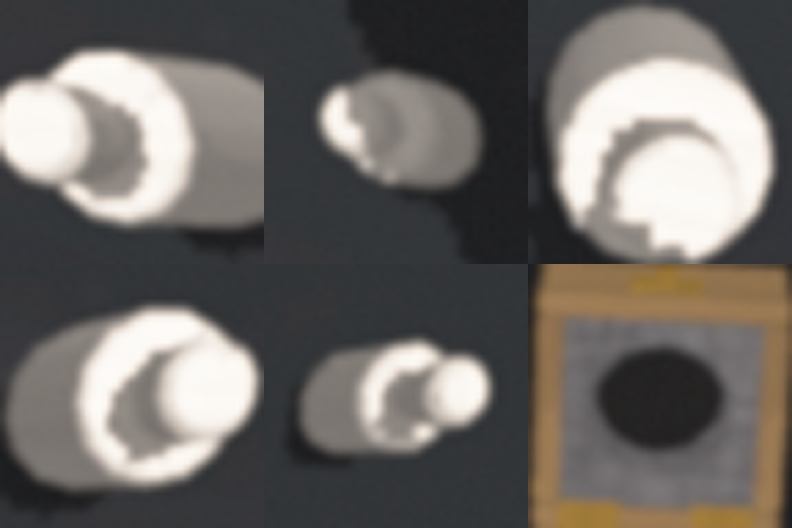

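The composite shows each knob clearly; the full-frame centres are in the script. In it the case_50 well is a dark ellipse at crop (661,398), and its insert is centred at (664,407).

Run:
```python
from h import *
V={i:pickle.load(open(f"s{i}.pkl","rb")) for i in (1,2)}
for n,i,u,v,z in (("w200",1,50,69.8,.0455),("w200",2,493.5,68.7,.0455),("w50",1,143.6,64,.029),("w50",2,567.1,68.1,.029),("w500",1,355.1,203.6,.062)):
    s,c=V[i]; print(n,i,cast(c,(u-.4,v-.4),z,s)[0].round(4))
# bodies: bottom outline near end
s,c=V[2]
print("c50 insert centre",cast(c,(292+(664-528)/5.5-.4,184+(407-264)/5.5-.4),.024,s)[0].round(4))
```

```text
w200 1 [ 0.4423 -0.006   0.0455]
w200 2 [ 0.4426 -0.0017  0.0455]
w50 1 [0.4385 0.0743 0.029 ]
w50 2 [0.4388 0.0779 0.029 ]
w500 1 [0.5649 0.2707 0.062 ]
c50 insert centre [ 0.5825 -0.1582  0.024 ]
```

Call:
send_rows(series=[[[2.6,3.9,2,0,0,0,0.1],[2.6,3.9,2,0,0,0,0.1],[2.6,3.9,2,0,0,0,0.1],[2.6,3.8,2,0,0,0,0.1],[0,0,0,0,0,0,0.1],[0,0,0,0,0,0,0.1],[0,0,0,0,0,0,0.1]]], force=30)

```text
time: 3.72
eef_pos: [0.4435, -0.0054, 0.1208]
tcp_rot: [-0.002, 1.0, -0.0, 0.001]
contact_force: [0.2, -0.5, 0.6]
opening: 0.552
finger_force: 0.0
```

```bash
cat > knob.py <<'E'
# usage: knob.py tag x y z diam : find the knob (round, bright) near the predicted place
import sys; from h import *; from plant import ctrl
tag=sys.argv[1]; X=np.array([float(a) for a in sys.argv[2:5]]); D=float(sys.argv[5])
s=ctrl.get_state(); c=ctrl.read_camera("wrist"); pickle.dump((s,c),open(tag+".pkl","wb"))
print("t",s["time"],"tcp",s["eef_pos"].round(4),s["tcp_rot"].round(4),"op",s["opening"],"dq",abs(s["dq"]).max().round(3))
u,v=proj(c,X,s)[0]; R,o=pose(c,s); rad=c["fx"]*D/2/((X-o)@R[:,2]); print("pred",u.round(1),v.round(1),"r",rad.round(1))
w=int(6*rad); x0=max(int(u)-w,0);y0=max(int(v)-w,0)
im=c["img"][y0:int(v)+w,x0:int(u)+w]; k=4
big=cv2.resize(im[:,:,::-1],None,fx=k,fy=k,interpolation=cv2.INTER_CUBIC)
g=cv2.medianBlur(cv2.cvtColor(big,cv2.COLOR_BGR2GRAY),7)
h=cv2.HoughCircles(g,cv2.HOUGH_GRADIENT,1,20,param1=120,param2=14,minRadius=int(k*rad*.85),maxRadius=int(k*rad*1.15))
if h is not None:
  for a,b,r in h[0][:4]:
    p=cast(c,((a+.5)/k-.5+x0,(b+.5)/k-.5+y0),X[2],s)[0]; print("circle",(a,b),"r",r/k,"->",p.round(4))
cv2.imwrite(f"pics/{tag}.png",big); print(big.shape,"origin",x0,y0)
E
python3 knob.py k200 .4425 -.004 .0455 .016
```

```text
t 3.725 tcp [ 0.4435 -0.0054  0.1208] [-2.1e-03  1.0e+00 -3.0e-04  1.2e-03] op 0.5524080168655002 dq 0.01
pred 318.9 204.4 r 10.7
(512, 512, 3) origin 254 140
```

View pics/k200.png

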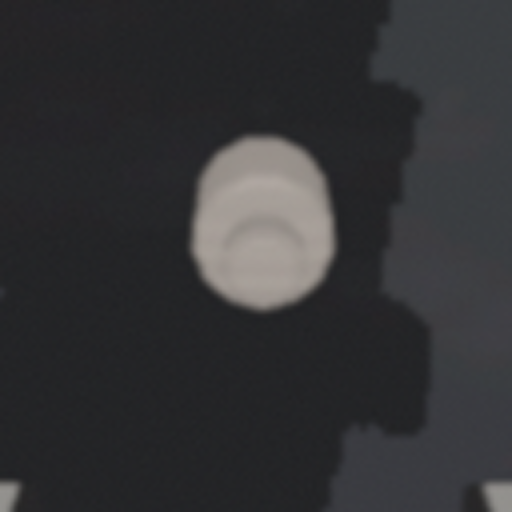

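The crop shows the 200 g knob centred at (263,257), so it is at about y −0.0033, x 0.4425. Both fingertips are symmetric at the bottom. Lower and grip.

Call:
send_rows(series=[[[0.1,0.2,2.4,0,0,0,0.1],[0,0,2.4,0,0,0,0.1],[0,0,2.4,0,0,0,0.1],[0,0,1.1,0,0,0,0.1],[0,0,0,0,0,0,0.1],[0,0,0,0,0,0,0.1]]], force=40)

```text
time: 4.53
eef_pos: [0.4422, -0.0034, 0.0375]
tcp_rot: [-0.002, 1.0, -0.0, 0.001]
contact_force: [1.0, 0.8, 0.5]
opening: 0.547
finger_force: 0.0
```

Call:
send_rows(series=[[[0,0,0,0,0,0,-1],[0,0,0,0,0,0,-1],[0,0,0,0,0,0,-1],[0,0,0,0,0,0,-1],[0,0,0,0,0,0,-1],[0,0,0,0,0,0,-1]]])

```text
time: 5.28
eef_pos: [0.4411, -0.0029, 0.0365]
tcp_rot: [-0.002, 1.0, 0.0, -0.0]
contact_force: [-0.7, -0.1, 0.1]
opening: 0.002
finger_force: 0.0
```

The jaws shut empty, so I'll look before doing anything else.

```bash
python3 knob.py k200b .4425 -.004 .0455 .016
python3 - <<'E'
from plant import ctrl; import cv2
a=cv2.resize(cv2.imread("pics/k200b.png"),(400,400))
c=ctrl.read_camera("side")["img"][170:250,280:360,::-1]
cv2.imwrite("pics/k200c.png",cv2.hconcat([a,cv2.resize(c,(400,400),interpolation=2)]))
E
```

```text
t 5.275 tcp [ 0.4411 -0.0029  0.0365] [-2.1e-03  1.0e+00  0.0e+00 -1.0e-04] op 0.0020436199632053284 dq 0.002
pred 315.1 257.7 r 15.4
circle (np.float32(414.5), np.float32(326.5)) r 15.375 -> [0.436  0.0017 0.0455]
(736, 736, 3) origin 223 165
```

View pics/k200c.png

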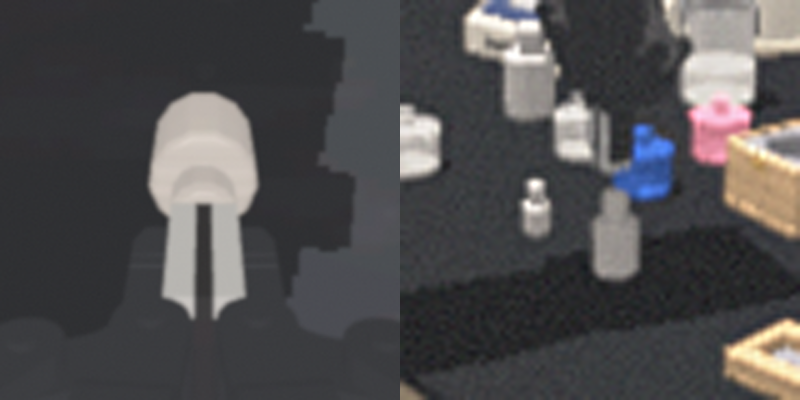

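The wrist crop shows the shut fingertips overlapping the knob at crop row 205. In the side crop they end above the knob, at about (607,168). So the tips seem to be above the knob, and the 200 g weight is still standing. I'll triangulate the tip using a side-image difference.

Run:
```python
from h import *; from plant import ctrl
s0,d=pickle.load(open("s0.pkl","rb")); s=ctrl.get_state(); c=ctrl.read_camera("side"); w=ctrl.read_camera("wrist")
pickle.dump((s,c,w),open("tip.pkl","wb"))
print("tcp in side",proj(c,s["eef_pos"])[0],"TCP in wrist",proj(w,s["eef_pos"],s)[0], s["eef_pos"])
m=(cv2.absdiff(cv2.GaussianBlur(c["img"],(3,3),0),cv2.GaussianBlur(d["side"]["img"],(3,3),0)).max(2)>30)[150:240,290:360]
for v in range(40,66): print(v+150,''.join('#' if x else '.' for x in m[v]))
def line(cc,uv,st=None):
    R,o=pose(cc,st); a=cast(cc,uv,0,st)[0]; return o,(a-o)/np.linalg.norm(a-o)
o1,d1=line(w,(316.4,259),s)
for uv in ((321,203),(321,206)):
    o2,d2=line(c,uv); A=np.c_[d1,-d2]; k=np.linalg.lstsq(A,o2-o1,rcond=None)[0]
    print(uv,(o1+k[0]*d1).round(4),(o2+k[1]*d2).round(4))
```

```text
tcp in side [321.76000865 213.19039493] TCP in wrist [317.08093348 247.99330326] [ 0.44111341 -0.00295677  0.03652095]
190 ..........................######......................................
191 ...........................######.....................................
192 ...........................######.....................................
193 ...........................######.....................................
194 ...........................#####......................................
195 ...........................#####......................................
196 ............................###...###.................................
197 ............................###.#####.................................
198 ...........................##########.................................
199 ...........................##########.................................
200 ............................#########.................................
201 ............................##..#####.................................
202 ..............................######..................................
203 ..
[... 394 characters left out ...]
.........#####...................................
209 ..............................#####...................................
210 ...............................###....................................
211 ......................................................................
212 .............................##....##.................................
213 ............................####...###................................
214 ............................##########................................
215 ............................#########.................................
(321, 203) [ 0.4316 -0.0034  0.0691] [ 0.4366 -0.0058  0.0715]
(321, 206) [ 0.436  -0.0033  0.0603] [ 0.4377 -0.0042  0.0612]
```

The tips seem to sit well behind the reported TCP. I'll open, go a bit lower with the fingers straddling the body, and close gently. The opening it stops at will show where the tips really are.

Call:
send_rows(series=[[[0,0,0,0,0,0,0.1],[0,0,0,0,0,0,0.1],[0,0,0,0,0,0,0.1],[0,0,0,0,0,0,0.1],[0,0,1.0,0,0,0,0.1],[0,0,0.9,0,0,0,0.1],[0,0,0,0,0,0,0.1]]], force=20)

```text
time: 6.35
eef_pos: [0.4399, -0.0027, 0.0161]
tcp_rot: [-0.002, 1.0, 0.0, -0.001]
contact_force: [-0.1, -0.1, 0.6]
opening: 0.547
finger_force: 0.0
```

Call:
send_rows(series=[[[0,0,0,0,0,0,-1],[0,0,0,0,0,0,-1],[0,0,0,0,0,0,-1],[0,0,0,0,0,0,-1],[0,0,0,0,0,0,-1]]])

```text
time: 6.98
eef_pos: [0.4454, -0.0037, 0.0213]
tcp_rot: [-0.002, 1.0, -0.001, 0.004]
contact_force: [-0.1, 1.5, 13.4]
opening: 0.0
finger_force: 6.4
```

Run:
```python
from plant import ctrl; import cv2
s=ctrl.get_state(); print(s["eef_pos"],s["opening"],s["finger_force"],s["contact_force"])
a=ctrl.read_camera("wrist")["img"][150:350,216:416,::-1]
c=ctrl.read_camera("side")["img"][170:250,280:360,::-1]
cv2.imwrite("pics/k2.png",cv2.hconcat([cv2.resize(x,(400,400),interpolation=2) for x in (a,c)]))
```

```text
[ 0.44538509 -0.00371518  0.02133136] 0.0001839590954999556 6.433511147479294 [-0.07238537  1.53724257 13.4247289 ]
```

View pics/k2.png

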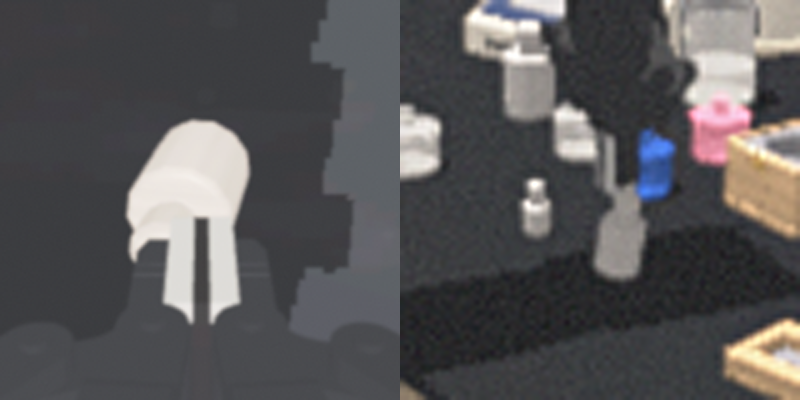

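The 200 g weight is tilted by roughly 20°. The shut fingers are pressing beside its knob, with 13 N up on the tool. I'll back off gently so it rocks upright.

Call:
send_rows(series=[[[0,0,-0.4,0,0,0,-1],[0,0,-0.3,0,0,0,-1],[0,0,-0.3,0,0,0,-1],[0,0,-0.3,0,0,0,-1],[0,0,-0.3,0,0,0,-1],[0,0,-0.3,0,0,0,-1],[0,0,-0.4,0,0,0,-1],[0,0,-1,0,0,0,-1]]])

```text
time: 8.07
eef_pos: [0.4406, -0.0029, 0.0506]
tcp_rot: [-0.002, 1.0, 0.0, -0.001]
contact_force: [-0.4, -0.1, -0.3]
opening: -0.0
finger_force: 0.0
```

Run:
```python
from plant import ctrl; import cv2
s=ctrl.get_state(); print(s["eef_pos"],s["opening"],s["finger_force"],s["contact_force"])
a=ctrl.read_camera("wrist")["img"][150:350,216:416,::-1]
c=ctrl.read_camera("side")["img"][170:250,280:360,::-1]
cv2.imwrite("pics/k3.png",cv2.hconcat([cv2.resize(x,(400,400),interpolation=2) for x in (a,c)]))
```

```text
[ 0.44064528 -0.00285558  0.05058375] -5.2450742077696764e-05 0.0 [-0.37442696 -0.12778954 -0.26379534]
```

View pics/k3.png

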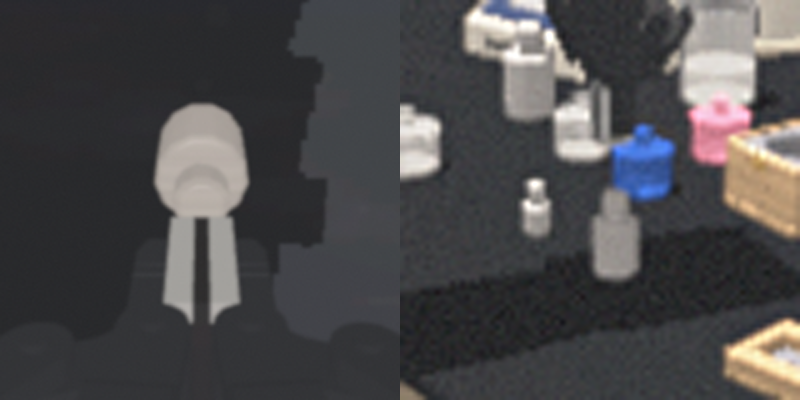

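The 200 g weight is upright again, with its knob at about crop (202,195). The shut tips end at wrist pixel (317,258.5) and at about side pixel (320.6,199.6). Next I'll quantify the tip offset.

Run:
```python
from h import *; from plant import ctrl
s0,d=pickle.load(open("s0.pkl","rb")); s=ctrl.get_state(); c=ctrl.read_camera("side"); w=ctrl.read_camera("wrist"); t=ctrl.read_camera("top")
pickle.dump((s,c,w,t),open("tip2.pkl","wb"))
print("tcp in side",proj(c,s["eef_pos"])[0],"wrist",proj(w,s["eef_pos"],s)[0],s["eef_pos"])
g=cv2.cvtColor(c["img"],cv2.COLOR_RGB2GRAY)
print(g[186:214,312:330])
X=s["eef_pos"]
for dz in (0,.01,.02,.03): print(dz,proj(c,X+[0,0,dz])[0].round(1),[proj(w,X+[-dx,0,dz],s)[0].round(1) for dx in (0,.006,.011)])
gw=cv2.cvtColor(w["img"],cv2.COLOR_RGB2GRAY); print(gw[250:264,296:340:2])
```

```text
tcp in side [322.07686843 208.38827351] wrist [317.08083466 247.99556922] [ 0.44228182 -0.00322204  0.05199763]
[[ 58  58  69 116 132  67  85  73  57  55  49  53  52  50  49  53  54  56]
 [ 52  50  58  62  72  71 102  86 104  89  55  47  55  49  46  59  64  66]
 [ 52  61  88 126 154 141 114  85 136 133  58  51  47  47  54  60  61  63]
 [ 50  64 114 171 176 158 108  88 144 145  57  49  44  48  54  65  64  65]
 [ 88 115 142 180 191 182 114  83 146 144  61  36  50  47  55  55  62  59]
 [178 194 223 216 208 189 111  76 141 147  57  46  50  49  55  63  66  58]
 [235 225 235 233 228 229 110  86 142 142  61  42  51  49  50  56  61  62]
 [235 229 230 232 233 237 106  94 143 142  62  40  56  53  48  60  67  57]
 [199 193 188 188 195 190 114  96 141 142  70  40  51  47  50  55  68  60]
 [178 169 173 187 193 182 145 101 142 141  75  46  44  50  57  92 120 101]
 [172 168 171 178 184 178 147 100 140 143  74  44  49  55  76 110 125 104]
 [173 168 157 163 180 175 139  96 134 138  89  71  90 113 120  96 100  94]
 [195 214 211 211 215 217 206 174 142 146 133 130 131 142 130 101  92  96]
 [214 222 223
[... 2068 characters left out ...]
3 173 173 174 171 159 112  51
   41  40  41  42]
 [ 42  42  44  61  67 105 151 165 165 159 159 159 164 168 164 146  91  63
   48  42  41  41]
 [ 42  41  51 100 108 115 145 161 151 124 124 123 144 162 159 144 112 106
   66  41  41  41]
 [ 41  41  62 134 146 146 153 159 141  83  78  80 124 160 160 153 145 142
   86  41  42  41]
 [ 42  42  68 146 159 158 160 160 138  61  49  53 115 160 160 160 159 156
   96  41  42  40]
 [ 41  40  70 148 161 161 161 161 138  58  44  48 113 160 160 160 160 157
  102  42  41  41]
 [ 42  42  76 149 160 160 160 161 138  58  44  49 114 160 161 160 160 157
  105  42  41  41]
 [ 42  41  81 152 161 160 160 160 138  58  45  49 113 160 161 160 160 158
  105  43  42  42]]
```

The tips lie about 27–30 mm behind the reported TCP, since the tip row matches dz ≈ 0.027–0.034. That explains the failed grip on the upper half of the knob. For a tip height of about 0.037 I need the reported z at about 0.008.

Call:
send_rows(series=[[[0,0,0,0,0,0,0.1],[0,0,0,0,0,0,0.1],[0,0,0,0,0,0,0.1],[0,0,0,0,0,0,0.1],[0,0,1.5,0,0,0,0.1],[0,0,1.5,0,0,0,0.1],[0,0,1.3,0,0,0,0.1],[0,0,0,0,0,0,0.1]]], force=20)

```text
time: 9.32
eef_pos: [0.4395, -0.0026, 0.0057]
tcp_rot: [-0.002, 1.0, 0.0, -0.002]
contact_force: [-0.3, 0.8, 0.3]
opening: 0.552
finger_force: 0.0
```

Call:
send_rows(series=[[[0,0,0,0,0,0,-0.3],[0,0,0,0,0,0,-0.6],[0,0,0,0,0,0,-1],[0,0,0,0,0,0,-1]]])

```text
time: 9.82
eef_pos: [0.4417, -0.0031, 0.0081]
tcp_rot: [-0.002, 1.0, -0.0, 0.001]
contact_force: [0.5, 0.1, 2.8]
opening: 0.174
finger_force: 19.6
```

The grip is holding: opening 0.174 is about 15 mm, on the knob. Lift.

Call:
send_rows(series=[[[0,0,0,0,0,0,-1],[0,0,-0.5,0,0,0,-1],[0,0,-1,0,0,0,-1],[0,0,-2,0,0,0,-1],[0,0,-3,0,0,0,-1],[0,0,0,0,0,0,-1],[0,0,0,0,0,0,-1]]], force=40)

```text
time: 10.7
eef_pos: [0.4403, -0.0028, 0.0717]
tcp_rot: [-0.002, 1.0, 0.0, -0.001]
contact_force: [-0.2, -0.5, -1.9]
opening: 0.163
finger_force: 39.1
```

Run:
```python
from h import *; from plant import ctrl
s=ctrl.get_state(); w=ctrl.read_camera("wrist"); c=ctrl.read_camera("side"); pickle.dump((s,w,c),open("held200.pkl","wb"))
print(s["eef_pos"],s["opening"],s["finger_force"],s["contact_force"])
# held body silhouette in wrist
g=(w["img"].min(2)>95).astype(np.uint8)[160:275,260:380]
n,l,st,ce=cv2.connectedComponentsWithStats(g); k=1+np.argmax(st[1:,4]); print(st[k],ce[k]+[260,160])
for v in range(0,115,5): print(v+160,''.join('#' if x else '.' for x in g[v]))
```

```text
[ 0.44033343 -0.00280969  0.07168308] 0.1626955947180065 39.11698855168652 [-0.23521214 -0.46986201 -1.92862539]
[  23   63   68   52 2514] [316.38305489 251.26889419]
160 ........................................................................................................................
165 ........................................................................................................................
170 ........................................................................................................................
175 ........................................................................................................................
180 ........................................................................................................................
185 ........................................................................................................................
190 ........................................................................................................................
195 .....................................................
[... 1242 characters left out ...]
#####################################......................................
250 ...............................####################################################.....................................
255 ..............................######################################################....................................
260 .........................#############...###############################....############................................
265 .........................############....###############################....#############...............................
270 ........................#############....###############################.....#############..............................
```

The weight is held: 1.93 N, about 0.2 kg, and symmetric. Now to the case_200 area, 4 cm beyond the well so the camera can see the well past the weight.

Call:
send_rows(series=[[[0,0,-2.5,0,0,0,-1],[0,0,-2.5,0,0,0,-1],[-2.8,-5,0,0,0,0,-1],[-2.8,-5,0,0,0,0,-1],[-2.8,-5,0,0,0,0,-1],[-2.8,-5,0,0,0,0,-1],[-2.8,-5,0,0,0,0,-1],[-2.7,-4.7,0,0,0,0,-1],[0,0,0,0,0,0,-1],[0,0,0,0,0,0,-1]]])

```text
time: 12.05
eef_pos: [0.6083, -0.2984, 0.1202]
tcp_rot: [-0.002, 1.0, 0.001, -0.002]
contact_force: [0.4, 0.4, -2.8]
opening: 0.159
finger_force: 39.4
```

```bash
cat > well.py <<'E'
# usage: well.py tag x y zrim-insert diam  -> well centre from the wrist camera, and distance from TCP
import sys; from h import *; from plant import ctrl
tag=sys.argv[1]; X=np.array([float(a) for a in sys.argv[2:5]]); D=float(sys.argv[5])
s=ctrl.get_state(); c=ctrl.read_camera("wrist"); pickle.dump((s,c),open(tag+".pkl","wb"))
print("tcp",s["eef_pos"].round(4),s["tcp_rot"].round(4),"op",s["opening"].round(3),"dq",abs(s["dq"]).max().round(3),"F",s["contact_force"].round(1))
u,v=proj(c,X,s)[0]; R,o=pose(c,s); r=c["fx"]*D/2/((X-o)@R[:,2]); w=int(1.35*r); print("pred",u.round(1),v.round(1),r.round(1))
x0,y0=int(u)-w,int(v)-w; g=cv2.cvtColor(c["img"],cv2.COLOR_RGB2GRAY)[y0:y0+2*w,x0:x0+2*w]
t,m=cv2.threshold(g,0,255,cv2.THRESH_BINARY_INV+cv2.THRESH_OTSU)
n,l,st,ce=cv2.connectedComponentsWithStats(m); k=l[w,w] or 1+np.argmax(st[1:,4])
ct=max(cv2.findContours((l==k).astype(np.uint8),0,1)[0],key=cv2.contourArea).reshape(-1,2)
P=cast(c,ct+[x0,y0],X[2],s)[:,:2]*1000; (a,b),rad=cv2.minEnclosingCircle(P.astype(np.float32))
print("thr",t,"bbox ctr",((P.min(0)+P.max(0))/2).round(1),"ext",np.ptp(P,axis=0).round(1),"circ",a,b,2*rad)
for row in (l==k)[::2]: print(''.join('#' if x else '.' for x in row))
E
python3 well.py c200 .567 -.3 .034 .037
python3 - <<'E'
from h import *
s,w,c=pickle.load(open("held200.pkl","rb")); print("held centre x est",cast(w,(317,222.5),s["eef_pos"][2]-.008,s)[0]+[.014,0,0]-s["eef_pos"])
E
```

```text
held centre x est [ 2.20367342e-03 -7.47085661e-05 -8.00000000e-03]Traceback (most recent call last):
  File "well.py", line 5, in <module>
    print("tcp",s["eef_pos"].round(4),s["tcp_rot"].round(4),"op",s["opening"].round(3),"dq",abs(s["dq"]).max().round(3),"F",s["contact_force"].round(1))
                                                                 ^^^^^^^^^^^^^^^^^^
AttributeError: 'float' object has no attribute 'round'
```

```bash
sed -i 's/s\["opening"\].round(3)/s["opening"]/' well.py; python3 well.py c200 .567 -.3 .034 .037
```

```text
tcp [ 0.6083 -0.2979  0.1209] [-0.0023  1.      0.0011 -0.0013] op 0.15954054847767185 dq 0.023 F [ 0.7 -0.3 -1.9]
pred 314.1 148.5 24.9
thr 80.0 bbox ctr [ 565.4 -300.4] ext [31.1 32.1] circ 564.7711791992188 -300.4365234375 33.20132064819336
..................................................................
..................................................................
..................................................................
..................................................................
..................................................................
............................#########.............................
........................###################.......................
.....................##########################...................
..................###############################.................
..............#####################################...............
.............########################################.............
............##########################################............
............########################################
[... 654 characters left out ...]
###############...............
.................################################.................
....................##########################....................
.......................####################.......................
.............................#######..............................
..................................................................
..................................................................
..................................................................
..................................................................
..................................................................
..................................................................
```

The shadowed well gives a floor-disc centre of (0.5677,−0.3006), agreeing with the earlier (0.567,−0.300). Moving over it and lowering to just above the floor.

Call:
send_rows(series=[[[2.1,-0.1,0,0,0,0,-1],[2.1,-0.1,0,0,0,0,-1],[0,0,2.5,0,0,0,-1],[0,0,2.5,0,0,0,-1],[0,0,1.5,0,0,0,-1],[0,0,1,0,0,0,-1],[0,0,1,0,0,0,-1],[0,0,0.7,0,0,0,-1],[0,0,0.5,0,0,0,-1],[0,0,0,0,0,0,-1]]])

```text
time: 13.4
eef_pos: [0.5672, -0.3014, 0.0252]
tcp_rot: [-0.002, 1.0, 0.0, -0.0]
contact_force: [0.6, -0.2, -2.1]
opening: 0.159
finger_force: 39.4
```

Call:
send_rows(series=[[[0,0,0.3,0,0,0,-1],[0,0,0.3,0,0,0,-1],[0,0,0.2,0,0,0,-1],[0,0,0,0,0,0,-1]]])

```text
time: 13.9
eef_pos: [0.5672, -0.3013, 0.0173]
tcp_rot: [-0.002, 1.0, 0.0, -0.0]
contact_force: [-0.5, 0.4, -2.9]
opening: 0.154
finger_force: 39.4
```

Call:
send_rows(series=[[[0,0,0.15,0,0,0,-1],[0,0,0.15,0,0,0,-1],[0,0,0,0,0,0,-1]]])

```text
time: 14.28
eef_pos: [0.5682, -0.3019, 0.0163]
tcp_rot: [-0.002, 1.0, -0.0, 0.001]
contact_force: [-2.4, 1.4, 5.7]
opening: 0.16
finger_force: 40.0
```

Floor contact at z 0.016, as predicted. Release and rise, then go back to the 50 g weight.

Call:
send_rows(series=[[[0,0,-0.1,0,0,0,-0.5],[0,0,0,0,0,0,-0.3],[0,0,0,0,0,0,-0.1],[0,0,-0.5,0,0,0,0.1],[0,0,-2,0,0,0,0.1],[0,0,-3,0,0,0,0.1],[0,0,-3,0,0,0,0.1],[0,0,-2,0,0,0,0.1]]], force=20)

```text
time: 15.28
eef_pos: [0.5684, -0.3022, 0.1241]
tcp_rot: [-0.002, 1.0, -0.001, 0.002]
contact_force: [-0.5, 0.1, 0.4]
opening: 0.548
finger_force: 0.0
```

Run:
```python
from h import *; from plant import ctrl
s=ctrl.get_state(); c=ctrl.read_camera("wrist"); pickle.dump((s,c),open("rel200.pkl","wb")); print(s["eef_pos"],s["time"])
X=np.array([.568,-.3,.0535]); u,v=proj(c,X,s)[0]; print(u,v)
g=cv2.cvtColor(c["img"],cv2.COLOR_RGB2GRAY)[int(v)-36:int(v)+36:2,int(u)-36:int(u)+36]; print(g.min(),g.max())
for r in g: print(''.join(" .:-=+*#%@"[min(9,int(x)//20)] for x in r))
```

```text
[ 0.56841743 -0.30218634  0.12410353] 15.275
320.1498478874714 206.98445455303158
31 154
*####**+++++++**+++++++++++++++*++++++***+++***++***************########
*####**++++++++++++++++++++++***++++++***+++**+++++++++++++*+++++++++++*
*####**+++++++**+++++++*++++++++++++++++++*****+++***+++++++++++++++++++
*####**+++++++*++++++++*+++++++++++++====+++++++++***++++++++++++++++++*
*###***+++++++++++++++++++++**********++=----==+++***++++++++++++++++++*
####***++++++++++++++==++*****************+=--:-==++++++++++++++*++++++*
####**+++++++++++++===+**********************+-:::-=++++++++++++++++++**
####***+++++++++==--=+************************+=::::-==+++++++++++++++**
####**********+=--=+*********#########*********+=-:..:-=+++++++++++++**#
###***+++***+++-:-+*******################******+=:...:-=++++++++++++**#
###**+++++++++=::=+***#######################****+-:...:-=++++++++++***#
###**++++++++==::=***#########################***+-:..::-=++++++++++**##
###**+++++++++=--+**############################*+=:..:-===+++++++++**##
###**+++++++++===**##############################*+-:.:-===+++
[... 916 characters left out ...]
+++++++****************++++++++++++**###*+-
****++++++++*++*********+++++++*++++++++**++****+****+++++++++++**###*=:
##**********************++++++***++++++++++++++++++++++++++++++***##*+=:
#####*****************************+++++++++++++++++++++++++++++**###*+-:
#####**************###################*********************++++**###*=:.
********************#########################********************#**+-..
*******************************##############**************#########+-..
************************************************************#######*+-..
******************************************************************+=-:..
*****************************************************************++-:...
```

The 200 g weight stands upright in its well. Next the 50 g.

Call:
send_rows(series=[[[1.9,5.4,0,0,0,0,-0.2],[1.9,5.4,0,0,0,0,-0.2],[1.9,5.4,0,0,0,0,-0.2],[1.8,5.4,0,0,0,0,-0.2],[1.8,5.4,0,0,0,0,-0.2],[1.8,5.4,0,0,0,0,-0.2],[1.8,5.4,0,0,0,0,-0.2],[0,0,4,0,0,0,-0.2],[0,0,0,0,0,0,-0.2],[0,0,0,0,0,0,-0.2]]])

```text
time: 16.58
eef_pos: [0.4373, 0.0756, 0.0813]
tcp_rot: [-0.002, 1.0, -0.0, 0.0]
contact_force: [-0.5, -0.4, 0.4]
opening: 0.405
finger_force: 0.0
```

```bash
cat > sil.py <<'E'
# usage: sil.py tag x y z halfwidth thr : silhouette of a weight in the wrist picture
import sys; from h import *; from plant import ctrl
tag=sys.argv[1]; X=np.array([float(a) for a in sys.argv[2:5]]); w=int(sys.argv[5])
s=ctrl.get_state(); c=ctrl.read_camera("wrist"); pickle.dump((s,c),open(tag+".pkl","wb"))
print("t",s["time"],"tcp",s["eef_pos"].round(4),s["tcp_rot"].round(4),"dq",abs(s["dq"]).max().round(3))
u,v=proj(c,X,s)[0]; x0,y0=int(u)-w,int(v)-w; print("pred",u.round(1),v.round(1),"origin",x0,y0)
g=cv2.cvtColor(c["img"],cv2.COLOR_RGB2GRAY)[y0:y0+2*w,x0:x0+2*w]; lo,hi=g.min(),g.max()
for i,r in enumerate(g[::2]): print(y0+2*i,''.join(" .:-=+*#%@"[int(9*(int(x)-lo)/(hi-lo))] for x in r))
for dx in (-.005,0,.005): print(dx,proj(c,X+[dx,0,0],s)[0].round(1),proj(c,X+[0,dx,0],s)[0].round(1))
E
python3 sil.py k50 .4387 .0765 .029 30
```

```text
t 16.575 tcp [0.4373 0.0756 0.0813] [-1.7e-03  1.0e+00 -0.0e+00  3.0e-04] dq 0.021
pred 318.2 217.9 origin 288 187
187                                                             
189                                                             
191                                                             
193                                                             
195                          .  .      .                        
197                      ..  ..       . ..                      
199                      . .             .. .                   
201                   .  .                . .                   
203                    ..    ....   ...       .                 
205                        .....      ....   .                  
207                   .  .........    ...... ..                 
209                 ..  ....... ............                 .  
211                    .....           .........                
213                 .......     .....     .....                 
215                     ..   ....    ...  ......                
217       
[... 535 characters left out ...]
                                       
235                                                             
237                                                             
239                                                             
241                                                             
243                                                             
245                                                             
-0.005 [318.3 211. ] [311.  217.9]
0 [318.2 217.9] [318.2 217.9]
0.005 [318.2 224.7] [325.5 217.9]sil.py:8: RuntimeWarning: overflow encountered in scalar multiply
  for i,r in enumerate(g[::2]): print(y0+2*i,''.join(" .:-=+*#%@"[int(9*(int(x)-lo)/(hi-lo))] for x in r))
```

```bash
sed -i 's/lo,hi=g.min(),g.max()/g=g.astype(int);lo,hi=g.min(),g.max()/' sil.py; python3 sil.py k50 .4387 .0765 .029 30
```

```text
t 16.625 tcp [0.438  0.0754 0.0818] [-1.5e-03  1.0e+00 -1.0e-04  1.0e-03] dq 0.009
pred 318.6 216.7 origin 288 186
186                                                          ...
188                                                          ...
190                                                         ....
192                                                        .....
194                         .:-===++=-::.                  .....
196                      .:=+*#########*+=:                 ....
198                     :=*##############*+-.               ....
200                    -+*########%%#######*+:              ....
202                   -+*####%%%%%%%%%%%####*=.             ....
204                  .=*##%%%%%%%%%%%%%%%%%##+:             ....
206                  :=*%%%%%%%%%%%%%%%%%%%%#*-             ....
208                  -+#%%%%%%%%%%%%%%%%%%%%%*=.            ....
210                  -*%%%%%%##########%%%%%%#=.            ....
212                  :+#%%%####%%%%%%%%##%%%%#+:            ....
214                  :+#%%%##%%%%%%%%%%%%%%%%#+:            ....
216       
[... 363 characters left out ...]
                
228                                                             
230                                                             
232                                                             
234                                                             
236                                                             
238                                                             
240                                                             
242                                                             
244                                                             
-0.005 [318.6 209.8] [311.3 216.7]
0 [318.6 216.7] [318.6 216.7]
0.005 [318.5 223.5] [325.8 216.7]
```

Call:
send_rows(series=[[[-0.2,0.1,2.5,0,0,0,-0.2],[0,0,2.5,0,0,0,-0.2],[0,0,2,0,0,0,-0.2],[0,0,1,0,0,0,-0.2],[0,0,0.75,0,0,0,-0.2],[0,0,0,0,0,0,-0.2],[0,0,0,0,0,0,-0.4],[0,0,0,0,0,0,-0.6],[0,0,0,0,0,0,-0.8],[0,0,0,0,0,0,-1]]], force=20)

```text
time: 17.92
eef_pos: [0.4393, 0.077, -0.0065]
tcp_rot: [-0.002, 1.0, -0.0, 0.001]
contact_force: [0.0, 0.1, 2.8]
opening: 0.109
finger_force: 19.6
```

Call:
send_rows(series=[[[0,0,0,0,0,0,-1],[0,0,0,0,0,0,-1]]])

```text
time: 18.18
eef_pos: [0.4393, 0.077, -0.0065]
tcp_rot: [-0.002, 1.0, -0.0, 0.0]
contact_force: [-0.1, -0.4, 3.2]
opening: 0.104
finger_force: 19.7
```

Call:
send_rows(series=[[[0,0,-0.3,0,0,0,-1],[0,0,-0.7,0,0,0,-1],[0,0,0,0,0,0,-1]]], force=25)

```text
time: 18.55
eef_pos: [0.4391, 0.0771, 0.0035]
tcp_rot: [-0.002, 1.0, 0.0, 0.0]
contact_force: [0.0, -0.0, -0.3]
opening: 0.104
finger_force: 24.3
```

```bash
python3 sil.py h50 .4393 .077 .029 36
```

```text
t 18.55 tcp [0.4391 0.0771 0.0035] [-2.1e-03  1.0e+00  0.0e+00  5.0e-04] dq 0.008
pred 317.1 271.0 origin 281 234
234                                                                         
236                                                                         
238                             ..::-----=-:.                               
240                          .-=**##########**+-:.                          
242                       .:=*#######%##%%%######*=:                        
244                     .=**#########%%%%%#########*=.                      
246                    :=*###########%%%%%%#########*+:                     
248                   .=*###########%%%#%%%###########+-.                   
250                  .-*############%%#%%%%%###########+:                   
252                  :+###########%%%%%%%%%%%##########*-                   
254                 .-*#######%%%%%%%%%%%%%%%%%%#######*-                   
256                 .=*#####%%%%%%%%%%%%%%%%%%%%%%%%###*=.                  
258          .-++++++*####+=+*%%%%%%%%%%%%%%%%%%%#+++*##*+++++
[... 1184 characters left out ...]
%%%%%%%%#=:    :+#%%%%%%%%%%%%%%%%#+:   .-+#%%%%%%%%%%#*-.    
292     :+#%%%%%%%%%%%#=.     .-+*#%%%%%%%%%%#+-:      :+#%%%%%%%%%%#*=.    
294    .-*#%%%%%%%%%%%*=.         .-=+++===--.         :+#%%%%%%%%%%##=:    
296    .=#%%%%%%%%%%%#*-                               .=#%%%%%%%%%%%#*-.   
298    :+#%%%%%%%%%%%#*-                               .=#%%%%%%%%%%%#*-.   
300   .:+##%%%%%%%%%%#+:                               .=*%%%%%%%%%%##*=.   
302    ..:-=+*#%%%%%%%*-.                              :=#%%%%%%#*+=-::..   
304          .:-+#%%%%*-.                             .:=#%%%%*=-..         
-0.005 [317.1 261.5] [306.5 270.9]
0 [317.1 271. ] [317.1 271. ]
0.005 [317.  280.3] [327.6 271. ]
```

Held and symmetric. Lift, and carry it to just beyond case_50.

Call:
send_rows(series=[[[0,0,-3.5,0,0,0,-1],[0,0,-4,0,0,0,-1],[-3.6,-4.7,0,0,0,0,-1],[-3.6,-4.7,0,0,0,0,-1],[-3.6,-4.7,0,0,0,0,-1],[-3.7,-4.7,0,0,0,0,-1],[-3.7,-4.8,0,0,0,0,-1],[0,0,0,0,0,0,-1],[0,0,0,0,0,0,-1],[0,0,0,0,0,0,-1]]])

```text
time: 19.85
eef_pos: [0.6208, -0.1567, 0.0777]
tcp_rot: [-0.003, 1.0, 0.0, -0.001]
contact_force: [-0.3, 0.7, -0.2]
opening: 0.106
finger_force: 24.5
```

```bash
python3 well.py c50 .581 -.159 .024 .027
python3 - <<'E'
from h import *
s,c=pickle.load(open("c50.pkl","rb")); g=cv2.cvtColor(c["img"],cv2.COLOR_RGB2GRAY)[90:250:3,250:390:1].astype(int)
for i,r in enumerate(g): print(90+3*i,''.join(" .:-=+*#%@"[min(9,int(x)//25)] for x in r))
E
```

```text
tcp [ 0.6208 -0.1567  0.0777] [-2.7e-03  1.0e+00  3.0e-04 -6.0e-04] op 0.10618105370331779 dq 0.008 F [-0.3  0.7 -0.2]
pred 313.7 158.1 20.6
thr 75.0 bbox ctr [ 582.4 -158.8] ext [22.5 23.7] circ 581.8018798828125 -158.83946228027344 24.166887283325195
......................................................
......................................................
......................................................
......................................................
......................................................
......................................................
..........................######......................
..................####################................
................#########################.............
.............##############################...........
............#################################.........
...........###################################........
..........####################################........
..........#####################################.......
..........#####################################.......
..........############
[... 7763 characters left out ...]
......-=+++============================================================++==:...........................:::::::::::::::::
240 ..........................-=+++==============================++++++++++====================++==:..........................::::::::::::::::::
243 ..........................-=++++========================++++++++++++++++++++++++==========+++==:.........................:::::::::::::::::::
246 ..........................-=++++========================+++++++++++++++++++++++===========+++=-:.........................:::::::::::::::::::
249 ..........................-=++++=======================++++++++++++++++++++++++++=========+++=-..........................:::::::::::::::::::
```

The case_50 well is at (0.583,−0.159). Moving over and lowering.

Call:
send_rows(series=[[[2,-0.1,0,0,0,0,-1],[1.9,-0.1,0,0,0,0,-1],[0,0,2,0,0,0,-1],[0,0,2,0,0,0,-1],[0,0,1,0,0,0,-1],[0,0,0.8,0,0,0,-1],[0,0,0.6,0,0,0,-1],[0,0,0.5,0,0,0,-1],[0,0,0,0,0,0,-1]]])

```text
time: 21.02
eef_pos: [0.5827, -0.1604, 0.0088]
tcp_rot: [-0.002, 1.0, 0.0, -0.0]
contact_force: [-0.1, 0.7, -0.7]
opening: 0.107
finger_force: 24.5
```

Call:
send_rows(series=[[[0,0,0.3,0,0,0,-1],[0,0,0.2,0,0,0,-1],[0,0,0.1,0,0,0,-1],[0,0,0,0,0,0,-1]]])

```text
time: 21.52
eef_pos: [0.5827, -0.1604, 0.003]
tcp_rot: [-0.002, 1.0, 0.0, -0.0]
contact_force: [0.8, -0.1, -1.3]
opening: 0.099
finger_force: 24.5
```

Call:
send_rows(series=[[[0,0,0.15,0,0,0,-1],[0,0,0.1,0,0,0,-1],[0,0,0,0,0,0,-1]]])

```text
time: 21.9
eef_pos: [0.5834, -0.1607, 0.0015]
tcp_rot: [-0.002, 1.0, -0.0, 0.001]
contact_force: [-2.3, -0.5, 4.8]
opening: 0.102
finger_force: 25.0
```

Contact came at the predicted height. Release, rise and check.

Call:
send_rows(series=[[[0,0,-0.1,0,0,0,-0.6],[0,0,0,0,0,0,-0.4],[0,0,0,0,0,0,-0.2],[0,0,-0.5,0,0,0,-0.2],[0,0,-2,0,0,0,-0.2],[0,0,-3,0,0,0,-0.2],[0,0,-3,0,0,0,0],[0,0,-3,0,0,0,0.2]]], force=20)

```text
time: 22.9
eef_pos: [0.5832, -0.1606, 0.1194]
tcp_rot: [-0.002, 1.0, -0.0, 0.001]
contact_force: [0.5, -0.6, -0.0]
opening: 0.599
finger_force: 0.0
```

```bash
python3 sil.py r50 .583 -.16 .037 30
```

```text
t 22.9 tcp [ 0.5832 -0.1606  0.1194] [-2.1e-03  1.0e+00 -5.0e-04  1.0e-03] dq 0.427
pred 317.8 202.6 origin 287 172
172   :+#%%%%%%%%%%%%%%##%%%%#%###%#############################
174   .=*#######################################################
176   .=*##*********##************##############################
178   :+*##************++***+++********************************#
180   :+*##****+++++++++++*+++++**********####****************##
182   -+*##************+****++******+++++***#*********#*******##
184   -+*##**************+++***#####**++=--=++**++************##
186  .-*####*****+++++++++**############*=:..:-=++************##
188  .-*####******++++++**####%%%%%%%####*+-.  .-=+***********##
190  .-*####*******++==+*##%%%%%@@@%%%%%%##+:   .:=+**********##
192  .-*####******+++==*#%%%%%%%%%%%%%%%%%#*-.    .-+***##****##
194  .-*####******++=-=#%%%%%%%%%%%%%%%%%%%*=.    .-+*********##
196  .-*####******++=-+#%%%%######%###%%%%%#=.    .-++********##
198  .=*#####*****++==+#%%%###%%%%%%%%##%%%#+:   .:=+**#*****###
200  .=*#####*****+++=+#%%%#%%%%%%%%%%%%%%%#+:   :-++**#****####
202  .=*#
[... 364 characters left out ...]
++******+***####
214  :=*####***++++*********************++*************+++**####
216  :+#####*********************#####*************##******#####
218  :+#####*********************#####********************######
220  :=*#################***********#*******************+**#####
222  :+#################################**#####################*
224  -+########################################################*
226  .=*#######################################################*
228  .=****##%%%############*##*##############################*=
230  :+*####################***************######%%%%%%%%##***+-
-0.005 [317.8 196.3] [311.3 202.5]
0 [317.8 202.6] [317.8 202.6]
0.005 [317.7 208.8] [324.3 202.6]
```

The 50 g weight is upright in its well. Now the 500 g.

Call:
send_rows(series=[[[0.2,5.4,0,0,0,0,0.1],[0.2,5.4,0,0,0,0,0.1],[0.2,5.4,0,0,0,0,0.1],[0.2,5.4,0,0,0,0,0.1],[0.2,5.4,0,0,0,0,0.1],[0.2,5.4,0,0,0,0,0.1],[0.3,5.4,0,0,0,0,0.1],[0.3,5.3,0,0,0,0,0.1],[0,0,0,0,0,0,0.1],[0,0,0,0,0,0,0.1]]])

```text
time: 24.2
eef_pos: [0.5631, 0.2703, 0.1171]
tcp_rot: [-0.002, 1.0, -0.0, 0.0]
contact_force: [-0.0, -0.7, -0.1]
opening: 0.549
finger_force: 0.0
```

```bash
python3 sil.py k500 .565 .2705 .062 46
```

```text
t 24.2 tcp [0.5631 0.2703 0.1171] [-2.4e-03  1.0e+00 -2.0e-04  4.0e-04] dq 0.027
pred 317.2 217.3 origin 271 171
171                                       ..:::------::::.... ............................... ..
173                                   ..:--================-:.............. .. . .... ..........
175                                 .:----====================-:.... ........ . ................
177                              .:--------======================-:............... .............
179                            .:-----------=======================-.. .......... ............ .
181                           .:-------------=======================-:. ..... .......... .... ..
183                          .:----------------===+++++==============-:.. .. ................. .
185                         .:-------=-==========*#%%#####**++========-:........................
187                        .:------=============+#%%%%%%%%%#*#*++======-........................
189                        .----================+*%%%%%%%%%%%%%%#*++===-:.............. ........
191              
[... 2873 characters left out ...]
                   
251                                                                      ..  .                . 
253                                                                        ... ..... .   . .    
255                                                                        .  . .    ..  ... .. 
257                                                                      ....  .. .... ..       
259                                                                       ............ .  ..    
261                                                                        ............. .....::
-0.005 [317.3 210.4] [310.  217.2]
0 [317.2 217.3] [317.2 217.3]
0.005 [317.2 224. ] [324.4 217.3]
```

Run:
```python
from h import *
s,c=pickle.load(open("k500.pkl","rb"))
print(cast(c,(319.3,232.5),.048,s)-[.019,0,0],cast(c,(319.3,171.5),0,s)+[.019,0,0],cast(c,[(292.5,207),(346.5,207)],.048,s))
```

```text
[[0.56306564 0.27215791 0.048     ]] [[0.56495267 0.2722795  0.        ]] [[0.56210207 0.25246105 0.048     ]
 [0.56194301 0.29188953 0.048     ]]
```

Call:
send_rows(series=[[[-0.1,0.2,3,0,0,0,0.1],[0,0,3,0,0,0,0.1],[0,0,2,0,0,0,0.1],[0,0,1,0,0,0,0.1],[0,0,0.5,0,0,0,0.1],[0,0,0,0,0,0,0],[0,0,0,0,0,0,-0.2],[0,0,0,0,0,0,-0.4],[0,0,0,0,0,0,-0.6],[0,0,0,0,0,0,-1]]], force=20)

```text
time: 25.5
eef_pos: [0.5646, 0.2724, 0.0224]
tcp_rot: [-0.002, 1.0, -0.0, 0.001]
contact_force: [0.3, -2.5, 5.0]
opening: 0.24
finger_force: 19.7
```

Call:
send_rows(series=[[[0,0,0,0,0,0,-1],[0,0,0,0,0,0,-1]]], force=50)

```text
time: 25.75
eef_pos: [0.5647, 0.2724, 0.0226]
tcp_rot: [-0.002, 1.0, -0.0, 0.001]
contact_force: [-0.4, -3.4, 4.8]
opening: 0.225
finger_force: 48.7
```

Call:
send_rows(series=[[[0,0,-0.5,0,0,0,-1],[0,0,-1,0,0,0,-1],[0,0,-4,0,0,0,-1],[0,0,-5,0,0,0,-1],[0,0,0,0,0,0,-1]]], force=60)

```text
time: 26.38
eef_pos: [0.5673, 0.274, 0.132]
tcp_rot: [-0.002, 1.0, 0.002, 0.005]
contact_force: [0.5, -0.3, -4.5]
opening: 0.23
finger_force: 59.5
```

Call:
send_rows(series=[[[-0.7,-2.7,0,0,0,0,-1],[-1.4,-5.3,0,0,0,0,-1],[-1.4,-5.3,0,0,0,0,-1],[-1.4,-5.3,0,0,0,0,-1],[-1.4,-5.3,0,0,0,0,-1],[-0.7,-2.9,0,0,0,0,-1],[0,0,0,0,0,0,-1],[0,0,0,0,0,0,-1],[0,0,0,0,0,0,-1]]])

```text
time: 27.5
eef_pos: [0.6342, 0.0061, 0.1253]
tcp_rot: [-0.003, 1.0, 0.0, -0.001]
contact_force: [0.4, -0.0, -4.8]
opening: 0.225
finger_force: 59.7
```

```bash
python3 well.py c500 .5993 .003 .044 .047
python3 - <<'E'
from h import *
s,c=pickle.load(open("c500.pkl","rb")); g=cv2.cvtColor(c["img"],cv2.COLOR_RGB2GRAY)[90:280:4,230:400:1].astype(int)
for i,r in enumerate(g): print(90+4*i,''.join(" .:-=+*#%@"[min(9,int(x)//22)] for x in r))
E
```

```text
tcp [0.6342 0.0061 0.1253] [-2.8e-03  1.0e+00  3.0e-04 -1.0e-03] op 0.224860438282037 dq 0.01 F [ 0.4 -0.  -4.8]
pred 312.8 158.3 32.0
thr 83.0 bbox ctr [596.2   3.2] ext [37.5 39.6] circ 595.2291870117188 3.2890899181365967 40.444854736328125
......................................................................................
......................................................................................
......................................................................................
......................................................................................
......................................................................................
......................................................................................
......................................................................................
...................................####################...............................
.............................##############################...........................
...........................####################################..........
[... 10581 characters left out ...]

266 ....:+@@@@@@#-..................:=+**+++++++***************+-:..:=+****************************************+-...-=+*********+=-:::::::::::::::::::::::::::::::::::::::::::
270 ........:-::....................:=+++=::::::::-+**********+=:..:-=+******************#*********************+=:..:-+**********+=:::::::::::::::::::::::::::::::::::::::::::
274 .................................::::....:..:-=+**********+-:..:=+*****************#################*******+=-...:=+**********+=::::..:.:..:::::::::::::::::::::::::::::::
278 .................................:::.:.:..:::=+**********+=:...-=+******************************************+=:..:-=+**********+-::..::::...::::::::::::::::::::::::::::::
```

The case_500 well is at (0.600,0.003). Moving over and lowering.

Call:
send_rows(series=[[[1.7,-0.1,0,0,0,0,-1],[1.7,-0.1,0,0,0,0,-1],[0,0,2,0,0,0,-1],[0,0,2,0,0,0,-1],[0,0,1.5,0,0,0,-1],[0,0,1,0,0,0,-1],[0,0,1,0,0,0,-1],[0,0,0.8,0,0,0,-1],[0,0,0,0,0,0,-1]]])

```text
time: 28.68
eef_pos: [0.6006, 0.0027, 0.0428]
tcp_rot: [-0.002, 1.0, 0.0, -0.001]
contact_force: [-0.3, 0.0, -5.3]
opening: 0.223
finger_force: 59.7
```

Call:
send_rows(series=[[[0,0,0.4,0,0,0,-1],[0,0,0.3,0,0,0,-1],[0,0,0,0,0,0,-1]]])

```text
time: 29.05
eef_pos: [0.6009, 0.0027, 0.0364]
tcp_rot: [-0.002, 1.0, 0.0, -0.0]
contact_force: [-0.6, 0.8, -4.3]
opening: 0.223
finger_force: 59.7
```

Call:
send_rows(series=[[[0,0,0.3,0,0,0,-1],[0,0,0.2,0,0,0,-1],[0,0,0.15,0,0,0,-1],[0,0,0,0,0,0,-1]]])

```text
time: 29.55
eef_pos: [0.6015, 0.0026, 0.0307]
tcp_rot: [-0.002, 1.0, -0.0, 0.0]
contact_force: [-1.2, -1.2, -1.8]
opening: 0.223
finger_force: 60.0
```

Contact is starting (supported load −5 → −1.8). A touch more, then release.

Call:
send_rows(series=[[[0,0,0.1,0,0,0,-1],[0,0,0,0,0,0,-1],[0,0,0,0,0,0,-0.45],[0,0,0,0,0,0,-0.3],[0,0,0,0,0,0,0],[0,0,-0.5,0,0,0,0],[0,0,-2,0,0,0,0],[0,0,-3,0,0,0,0],[0,0,-4,0,0,0,0.1]]], force=20)

```text
time: 30.68
eef_pos: [0.6008, 0.0028, 0.1256]
tcp_rot: [-0.002, 1.0, 0.0, -0.0]
contact_force: [1.1, -0.7, -0.1]
opening: 0.552
finger_force: 0.0
```

```bash
python3 sil.py r500 .6 .003 .07 40 | awk 'NR%2||NR<4'
```

```text
t 30.675 tcp [0.6008 0.0028 0.1256] [-2.1e-03  1.0e+00  1.0e-04 -2.0e-04] dq 0.574
pred 317.2 213.4 origin 277 173
173 =--------------------------------------=====------------------------------------
177 ==---================----============================-:..::---------------------
181 =------------------=====================================-:   .:-----------------
185 ---------------::-==========+++++++++++++++++++===========-.    .:-------------=
189 -------------::-=====++++++++++++++++++++++++++++++========-.     .:-----------=
193 ---------------====++++++++++++++++++++++++++++++++++++++==-:.    .::--------=+#
197 =-------------==++++++++++++==============+++++++++++++++++==:.  .::----===-=*#%
201 ------------==+++++++++++==========================+++++++++==:..:----------=+##
205 ------------==+++++++++========++++++++++++++++=====++++++++===-:-----------=*#%
209 ------------==+++++++=====+++++++++++++++=+++========++++++++==-::::--------=*##
213 =------------==+++++++++++++++++++++++++++++++++++===+++++++==-::::------=*%%%%#
217 --------------===+++====++++++++++++++++++++++++++++==++++==-------------=+#%%%%
221 ---====----------========+++++++++=++++++++++++++++==++==----------------=+*####
225 ---------------------======++++++++++++++++++++=======-------------------------=
229 =---------------------------==================---------------------------------=
233 ==--------------------------------------=--------------------------------===--==
237 ------------------------------------------------------------------------------==
241 ++++++===============+++++++++++++++++++++++++++=======================--=======
245 ======================++++++++++++++++++++++++++++++++++==============++++++++++
249 ================================================================================
-0.005 [317.3 206.5] [310.  213.4]
0.005 [317.2 220.2] [324.5 213.4]
```

The 500 g weight is in its well. Now the forceps: translate first, then turn a quarter turn.

Call:
send_rows(series=[[[1.6,5,0,0,0,0,0.1],[1.6,5,0,0,0,0,0.1],[1.6,5,0,0,0,0,0.1],[1.6,5,0,0,0,0,0.1],[1.6,5,0,0,0,0,0.1],[1.6,5.1,0,0,0,0,0.1],[1.5,5.1,0,0,0,0,0.1],[1.5,5.1,0,0,0,0,0.1],[0,0,0,0,0,0.18,0.1]]])

```text
time: 31.85
eef_pos: [0.4723, 0.4089, 0.1258]
tcp_rot: [0.088, 0.996, 0.001, 0.001]
contact_force: [0.4, -0.9, 0.1]
opening: 0.549
finger_force: 0.0
```

Call:
send_rows(series=[[[0,0,0,0,0,0.18,0.1],[0,0,0,0,0,0.18,0.1],[0,0,0,0,0,0.18,0.1],[0,0,0,0,0,0.18,0.1],[0,0,0,0,0,0.18,0.1],[0,0,0,0,0,0.18,0.1],[0,0,0,0,0,0.18,0.1],[0,0,0,0,0,0.12,0.1],[0,0,0,0,0,0,0.1],[0,0,0,0,0,0,0.1]]])

```text
time: 33.1
eef_pos: [0.4737, 0.4054, 0.1249]
tcp_rot: [0.701, 0.713, 0.001, 0.0]
contact_force: [0.3, -0.4, 0.2]
opening: 0.555
finger_force: 0.0
```

Run:
```python
from h import *; from plant import ctrl
s=ctrl.get_state(); c=ctrl.read_camera("wrist"); pickle.dump((s,c),open("fc.pkl","wb"))
x=Rt.from_quat(s["tcp_rot"]).as_matrix(); print(s["time"],s["eef_pos"],s["qpos"].round(2),"tool x yaw",np.degrees(np.arctan2(x[1,0],x[0,0])),abs(s["dq"]).max())
u,v=proj(c,[.4742,.4055,.004],s)[0]; print("pred",u,v)
x0=int(u)-60; m=(cv2.cvtColor(c["img"],cv2.COLOR_RGB2GRAY)>95).astype(np.uint8); m[:, :x0]=0; m[:,int(u)+60:]=0; m[250:]=0
n,l,st,ce=cv2.connectedComponentsWithStats(m); print(st[1:][st[1:,4]>30])
k=np.argwhere(m)[:,::-1]; P=cast(c,k.astype(float),.005,s)[:,:2]*1000
r=cv2.minAreaRect(P.astype(np.float32)); print(r); b=cv2.boxPoints(r); e=max([b[1]-b[0],b[2]-b[1]],key=np.linalg.norm); print(np.degrees(np.arctan2(e[1],e[0]))%180)
cv2.imwrite("pics/fc.png",c["img"][:,:,::-1])
```

```text
33.1 [0.47366795 0.40535244 0.12491219] [ 0.55  0.24  1.77 -0.    1.13  0.53] tool x yaw 90.9618091594276 0.006944135633263954
pred 317.2509564186688 189.05787911251258
[[ 308   96   20  136 1015]
 [ 322  233    4   17   47]
 [ 311  234    4   16   38]]
((474.3887634277344, 415.97900390625), (16.6384220123291, 134.420166015625), 0.4897729456424713)
90.489784
```

View pics/fc.png

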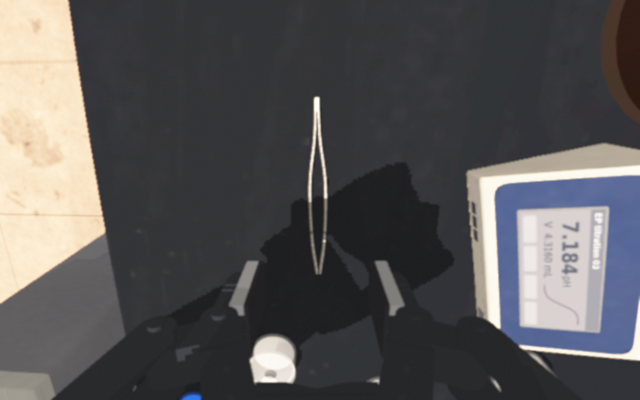

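The image shows the forceps vertical from (317,97) to (319,273), midway between the fingers. The bottle at (275,350) is clear of them. I'm centred to within 1 mm, so lower with the jaws part shut.

Call:
send_rows(series=[[[0,0.1,4,0,0,0,-0.3],[0,0,4,0,0,0,-0.3],[0,0,3,0,0,0,-0.3],[0,0,2,0,0,0,-0.3],[0,0,1,0,0,0,-0.3],[0,0,0.5,0,0,0,-0.3],[0,0,0,0,0,0,-0.3],[0,0,0,0,0,0,-0.3]]], force=30)

```text
time: 34.15
eef_pos: [0.4752, 0.4057, -0.0198]
tcp_rot: [0.702, 0.712, 0.001, 0.0]
contact_force: [-0.1, -0.1, -0.4]
opening: 0.348
finger_force: 0.0
```

Call:
send_rows(series=[[[0,0,0.3,0,0,0,-0.3],[0,0,0,0,0,0,-0.5],[0,0,0,0,0,0,-0.7],[0,0,0,0,0,0,-1],[0,0,0,0,0,0,-1],[0,0,0,0,0,0,-1]]])

```text
time: 34.9
eef_pos: [0.4745, 0.4052, -0.0238]
tcp_rot: [0.702, 0.712, 0.0, 0.0]
contact_force: [-0.6, 0.7, 1.7]
opening: 0.147
finger_force: 29.3
```

Gripped: 12.5 mm plus pad softness. Lift and carry to the tray.

Call:
send_rows(series=[[[0,0,-0.5,0,0,0,-1],[0,0,-3,0,0,0,-1],[0,0,-4.5,0,0,0,-1],[0,0,-4.5,0,0,0,-1],[-3,-0.2,0,0,0,0,-1],[-5.9,-0.3,0,0,0,0,-1],[-5.9,-0.3,0,0,0,0,-1],[-5.9,-0.3,0,0,0,0,-1],[-5.9,-0.3,0,0,0,0,-1],[-5.9,-0.3,0,0,0,0,-1]]], force=40)

```text
time: 36.15
eef_pos: [0.462, 0.0782, 0.1014]
tcp_rot: [0.702, 0.713, 0.0, 0.0]
contact_force: [1.4, -0.6, 0.2]
opening: 0.137
finger_force: 39.0
```

Call:
send_rows(series=[[[-5.9,-0.4,0,0,0,0,-1],[-5.9,-0.4,0,0,0,0,-1],[-5.9,-0.4,0,0,0,0,-1],[-5.9,-0.4,0,0,0,0,-1],[-5.9,-0.3,0,0,0,0,-1],[-2.9,-0.2,0,0,0,0,-1],[0,0,0,0,0,-0.138,-1],[0,0,0,0,0,0,-1],[0,0,0,0,0,0,-1],[0,0,0,0,0,0,-1]]])

```text
time: 37.4
eef_pos: [0.4462, -0.2438, 0.1011]
tcp_rot: [0.651, 0.759, -0.0, 0.0]
contact_force: [-0.3, -0.9, -0.8]
opening: 0.144
finger_force: 39.0
```

Run:
```python
from h import *; from plant import ctrl
s=ctrl.get_state(); c=ctrl.read_camera("wrist"); pickle.dump((s,c),open("tr.pkl","wb"))
R=Rt.from_quat(s["tcp_rot"]).as_matrix(); print(s["time"],s["eef_pos"],"yaw",np.degrees(np.arctan2(R[1,0],R[0,0])),abs(s["dq"]).max(),s["opening"],s["contact_force"])
a=c["img"].astype(int); m=((a[:,:,0]-a[:,:,2])>35).astype(np.uint8); m[260:]=0
u0,v0=proj(c,[.4478,-.2442,.016],s)[0]; print("pred tray ctr",u0,v0)
for name,z,off in (("tray",.016,.026),):
    k=np.argwhere(m)[:,::-1].astype(float); P=cast(c,k,z,s)[:,:2]
    q=(P-s["eef_pos"][:2])@R[:2,:2]   # tool x,y
    q=q[(abs(q[:,1])<.06)]
    print("tool x range",q[:,0].min(),q[:,0].max())
    for xx in np.arange(-.02,.1,.01):
        w=q[abs(q[:,0]-xx)<.002,1]
        if len(w): print(round(xx,3),"y edges",w.min().round(4),w.max().round(4),"mid",((w.min()+w.max())/2).round(4))
im=c["img"][:,160:480,::-1]; cv2.imwrite("pics/tr.png",im)
```

```text
37.4 [ 0.44620509 -0.24382407  0.10105698] yaw 98.75540478650271 0.005666934086135574 0.1435851619713068 [-0.25646856 -0.90903887 -0.8264645 ]
pred tray ctr 318.82352128657044 201.9687259117279
tool x range -0.049497233109396674 0.09800089304271191
-0.02 y edges -0.0237 0.0263 mid 0.0013
-0.01 y edges -0.0234 0.026 mid 0.0013
0.0 y edges -0.0232 0.0257 mid 0.0013
0.01 y edges -0.0237 0.0262 mid 0.0013
0.02 y edges -0.0234 0.0259 mid 0.0013
0.03 y edges -0.0231 0.0264 mid 0.0016
0.04 y edges -0.0243 0.0275 mid 0.0016
0.05 y edges -0.0247 0.0272 mid 0.0013
0.06 y edges -0.0245 0.0269 mid 0.0012
0.07 y edges -0.0242 0.028 mid 0.0019
0.08 y edges -0.0247 0.0278 mid 0.0015
0.09 y edges -0.0244 0.0275 mid 0.0015
```

View pics/tr.png

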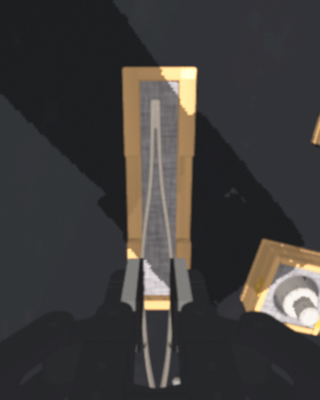

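The forceps are parallel to the tray. The tray rim runs from (123,68) to (196,68), with the trough mid +1.4 mm in tool y. Shift and lower.

Call:
send_rows(series=[[[0,0.14,4,0,0,0,-1],[0,0,3,0,0,0,-1],[0,0,2,0,0,0,-1],[0,0,1,0,0,0,-1],[0,0,0.8,0,0,0,-1],[0,0,0.4,0,0,0,-1],[0,0,0.4,0,0,0,-1],[0,0,0,0,0,0,-1]]])

```text
time: 38.45
eef_pos: [0.4476, -0.2442, -0.0149]
tcp_rot: [0.651, 0.759, -0.0, 0.0]
contact_force: [-0.6, -0.3, 0.1]
opening: 0.134
finger_force: 39.0
```

Call:
send_rows(series=[[[0,0,0.2,0,0,0,-1],[0,0,0.15,0,0,0,-1],[0,0,0,0,0,0,-1]]])

```text
time: 38.83
eef_pos: [0.4477, -0.2443, -0.0179]
tcp_rot: [0.651, 0.759, -0.0, 0.0]
contact_force: [-1.9, 1.4, 4.2]
opening: 0.143
finger_force: 40.2
```

Floor contact. Release and rise, then check everything.

Call:
send_rows(series=[[[0,0,0,0,0,0,-0.6],[0,0,0,0,0,0,-0.45],[0,0,0,0,0,0,-0.4],[0,0,-1,0,0,0,-0.4],[0,0,-3,0,0,0,-0.4],[0,0,-4,0,0,0,-0.4],[0,0,-5,0,0,0,-0.4],[0,0,-5,0,0,0,-0.4],[0,0,0,0,0,0,-0.4],[0,0,0,0,0,0,-0.4]]])

```text
time: 40.08
eef_pos: [0.4473, -0.2439, 0.1616]
tcp_rot: [0.651, 0.759, 0.0, 0.0]
contact_force: [-0.2, 0.0, -0.5]
opening: 0.304
finger_force: 0.0
```

Run:
```python
from h import *; from plant import ctrl
s=ctrl.get_state(); c=ctrl.read_camera("wrist"); t=ctrl.read_camera("side"); pickle.dump((s,c,t),open("fin.pkl","wb"))
print(s["time"],s["eef_pos"],s["contact_force"],s["opening"])
cv2.imwrite("pics/fin.png",np.hstack([c["img"][:,:,::-1][:,200:600],cv2.resize(t["img"][150:290,240:470,::-1],(400,400),interpolation=2)]))
```

```text
40.075 [ 0.44732913 -0.24390464  0.16163996] [-0.18278901  0.04210882 -0.48785436] 0.30439602561279405
```

View pics/fin.png

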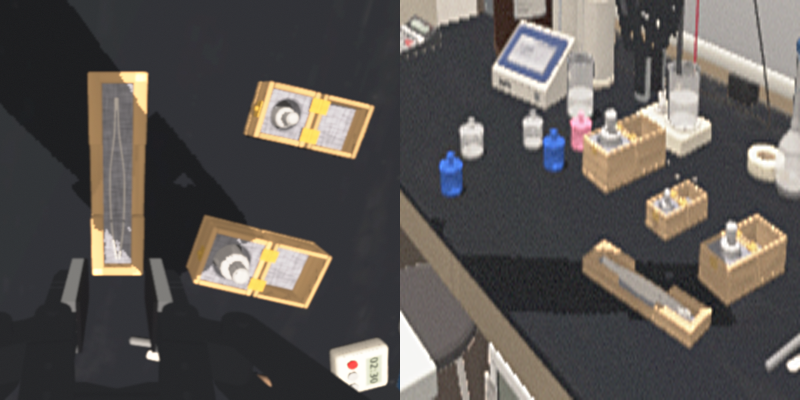

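The wrist view shows the forceps lying in the trough (ends near (117,98) and (118,258)). The 50 g and 200 g weights are in their wells at (287,115) and (235,262). The side view shows all three weights upright and the bottles untouched at (471,138) and (532,130).

```bash
python3 -c "
from plant import ctrl
print(ctrl.sign_off())"
```

```text
the job is handed in; nothing more can be done
None
```

I handed the job in at about 40 s: in the last pictures all three weights stand upright in their own wells, the forceps lie in the tray trough and both bottles look unmoved, though the hand-in returned no verdict and the 200 g weight was tilted about 20° by a failed early grip before it rocked back upright.

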